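# Clamp a sensor chip into a hand-cranked flow-cell dock

## Task

Lay the sensor chip flat in the channel of the hand-cranked dock, at the open loading place and crosswise between the guide walls, and let go of it. Then wind the crank clockwise by its black knob at a calm, steady pace of four seconds or so a turn, never letting it race, through the heavy point in each turn, until the jaw has pushed the chip up to the flow cell and clamps it firmly: stop when the crank is clearly heavier than at the same place a turn earlier, without forcing it, let go with the chip left clamped, and leave the other things on the bench where they are.

Things in the scene. Friction and masses are not known exactly. Their poses are not given: they have to be found in the camera images.
- chip_mid (a point): Sensor chip carrier: loose flat white block 18 x 38 x 8 mm (x, y, z) with a gold window and a red mark on top, 50 g, lying flat on the bench, window up. Point: its centre, 4 mm above its underside. x axis across the 18 mm width (pick it up there), y along the 38 mm length. In the dock either way round will do.
- dock: Hand-cranked dock fixed to the bench, 300 x 90 mm. Origin: centre of its underside. x axis: from the grey gear housing (x -155 to -69 mm, 88 high) to the dark flow cell (x 95 to 145, 81 high); z up. Between them a white bed, top at z 30, with a channel 43 mm wide (y -21.5 to 21.5) between guide walls 6 mm high. The chip lies in it with its x axis along the dock's x. The blue jaw slides along x.
- load_spot (a point): The open loading place on the floor of the channel, at dock (45, 0, 30) mm: put the chip's centre over it (within 12 mm along x; 2.5 mm play on either side across y). Axes as the dock's.
- cell_face (a point): Face of the flow cell that the chip is clamped against (it looks along the dock's -x), at dock (95, 0, 34) mm. With the chip clamped, the chip's centre is 9 mm in front of it.
- jaw: Blue jaw, driven by the crank along dock x, 46 mm a turn. Origin: its front (flow cell side) at bench height, dock x = -30 mm at crank 0. A foot with a black pad stands out of its front: the pad's face is 8 to 26 mm ahead of the origin, varying each time, not measured. The pad is sprung, 15 N/mm for 6 mm, then hard. A firm clamp is 20 to 75 N on the chip, best about 40 N.
- crank (a joint): Crank angle, rad, growing clockwise from above (jaw forward); starts between -0.5 and 0.5, clamps at about 11.2 to 14.2. Cranking takes 0.34 Nm of friction (6.8 N at the knob) plus the heavy point, 0.24 Nm x cos(crank - 2.0): 11.6 N at the knob at 2.0 (+ 2 pi each turn), 2 N half a turn later. A brisk pace adds 1-2 N. It stays where left. Each 10 N of clamping adds 1.5 N at the knob.
- hub (a point): Centre of the crank's upright axis, at the height of the crank arm's middle (96 mm above the bench, at dock (-115, 0, 96) mm). The arm is 50 mm from axis to knob axis; its top is at 99 mm. At crank = 0 the knob lies from the hub along the dock's -x.
- knob_mid (a point): The black knob on the end of the crank arm, an upright grip 22 mm in diameter, 44 mm tall (102 to 146 mm above the bench), turning freely on its pin, so that a gripper holding it from above need not turn. Point: on its axis, 128 mm above the bench. Its own axes turn with the knob and mean nothing.
- chip_case: Bystander: loose flat dark chip case 44 x 62 x 14 mm; origin at the centre of its underside.

How it is judged:
By the outcome, as a careful person would: the job done as asked, in the order asked, and still so for the second after the job is handed in, with the robot touching nothing.
It also fails if it takes over 72 s, if anything falls off the work surface, if the arm or the gripper's body presses on something with over 40 N, if the wrist force passes 120 N, or if a joint passes its speed limit or range.

## Robot

A 7-joint arm with a two-finger parallel gripper is mounted at the origin on the work surface; the furniture and walls round the work are solid. World frame = base frame: x ahead of the robot, y to its left, z up, the work surface at z = 0. Lengths are in m, angles in rad, forces in N, time in s.
With the tool pointing down it reaches from about 0.425 to 0.925 m from the base axis. Payload 6.8 kg.
Tool frame: the origin (TCP) lies on the mounting face of the last link; the fingertips stand 173 mm ahead of it and the grasp point (between the pads) lies 155 mm ahead of it; y points along the fingers, x is the direction in which the jaws open and shut, and the axes are right-handed (so a half turn about y gives the same grasp; the last joint's range is limited). The gripper opens to 85 mm and grips with 20 to 120 N. Pads are 22 mm wide; open, the fingers measure 114 mm over their backs; the gripper's body (76 mm by 85 mm) begins 54 mm behind the grasp point. The pads swing forward as they close: fully open they stand 13 mm farther back than shut.
Start: joints at [1.2, 0.477, 0.022, 1.555, -0.011, 1.109, -0.083], TCP at [0.175, -0.652, 0.405] pointing down, gripper open.
Joint ranges: [-2.96, 2.96], [-0.34, 2.1], [-1.41, 1.46], [0.24, 2.44], [-1.37, 4.51], [0.17, 1.92], [-2.96, 2.96]. Speed limits (rad/s): [2.39, 2.39, 3.14, 3.14, 3.14, 3.14, 3.14].

## Interface

Orientations are given as a rotation vector (axis times angle).
In Python, from bench import r gives the robot as it stands.
- The arm moves only by the tool step_arm, never from a script. Its arguments are lists of equal length, an entry for each row: "xyz": the shift along the tool's x, y, z scaled (see below), a list of three; "rotation": the turn, a rotation vector about the tool's x, y, z scaled (see below), a list of three. A call has 1 to 20 rows; each row is the pose to reach, as a shift and turn from the pose measured when the call began, along the tool's axes at that moment; what a row does not reach only later rows make up. The controller multiplies each number of a shift by 30 cm and each number of a turn by 90 degrees. A row lasts 1/8 s, in which the tool goes at most 62.5 mm and 10.7 degrees, less where a joint would pass 70% of its speed; a pose out of reach is approached as far as the arm can. A call with a number of a shift or a turn outside -1 to 1 is refused whole. A call with a gripper value outside its range is refused whole. "grip" is the closure, from 0 (fully open) to 1 (shut), set as the call begins (left out, the last holds). The fingers move at their own pace and stop on an object; "force" is the grip in N (left out, the last holds). Time passes only in rows, so rows that repeat a pose let the fingers close. It gives the time, the measured TCP pose, the force and the opening at its end, in the units of the state.
- r.get_obs(): the state, without advancing time (a new reading comes with each control period).
- r.grab_frame(name): name is "scene" or "top" or "wrist"; returns a dict with "pixels" (480x640x3 uint8, red, green, blue), "fx", "fy", "cx", "cy" (pixels), "position" and "attitude" of the camera in the world; the wrist camera has in their place "mount" (4x4, takes a point from camera to tool coordinates, whose origin is the TCP and whose axes are the tool frame's). Camera axes: x right, y down, z forward; pixel columns grow to the right and rows downward; lengths in m; the calibration is good to about 2 mm. The wrist camera is an equidistant fisheye: a pixel r from the principal point sees the ray r / f radians off the axis. A picture is of the moment at which its call begins: read the wrist's pose just before it. There is no depth.
- r.hand_in(): hands the job in, once; it reports no verdict.
The state is a dict: "clock": time; "joints": joint angles; "qvel": joint speeds; "tau": joint torques, N m; "tcp_pos": TCP position; "orientation": TCP orientation; "contact_force": force on the tool from outside, world axes, zero at the start; "moment": the same for the moment, N m; "grip_width": finger opening in m.
Only numpy, scipy, OpenCV 4.12 (cv2) and the standard library are available. Lean on these libraries where they do the work, as an engineer would, in place of code of your own. Each camera call takes 0.05 s, during which the arm holds its last target.

## Working session

There is one attempt and no reset: what is moved stays moved. The work goes in short steps, Python scripts to look and compute and a tool call to move; the robot and the scene stay as the last step left them, time stands still between calls to the robot, and variables do not carry over. Pictures are saved under pics/ and viewed, and the job is handed in when it is done.

Besides the shell and the picture viewer there is one more tool, called after ">>>" by a JSON object that holds its "api" and its "payload", one argument or row to a line. step_arm: Moves the arm, as the interface text tells. Its arguments: {"type":"object","properties":{"xyz":{"type":"array"},"rotation":{"type":"array"},"grip":{"type":"number"},"force":{"type":"number"}},"required":["xyz","rotation"]}

```bash
ls; mkdir -p pics
python3 - <<'E'
from bench import r
import cv2,json
o=r.get_obs()
for k,v in o.items(): print(k,v)
for n in ("scene","top","wrist"):
    f=r.grab_frame(n)
    cv2.imwrite(f"pics/{n}0.png",f["pixels"][:,:,::-1])
    print(n,{k:(v.tolist() if hasattr(v,'tolist') else v) for k,v in f.items() if k!="pixels"})
E
```

```text
pics
clock 0.0
joints [ 1.1998584   0.47780265  0.02230725  1.55647209 -0.01149339  1.10933609
 -0.08308059]
qvel [ 1.58462545e-03 -6.35762623e-04  1.69095758e-04  8.36899071e-04
 -1.16593509e-04 -7.06390952e-06 -1.44020516e-03]
tau [-1.71943339e-04 -5.96455729e+01  1.60743535e+00 -2.81191599e+01
  1.23903563e-02  9.47852415e-03 -1.88674522e-05]
tcp_pos [ 0.17532794 -0.65153211  0.40371439]
orientation [-1.32109629  1.01452595 -1.01189889]
contact_force [0.40719289 0.48794101 0.31076069]
moment [ 0.01086032 -0.0270842  -0.0269775 ]
grip_width 0.085234014027332
scene {'fx': 595.498208716272, 'fy': 595.498208716272, 'cx': 319.27939591395324, 'cy': 238.79798622775328, 'position': [-0.22701709801035022, -0.5333709067306605, 0.4568024142900955], 'attitude': [-1.796031230672961, 0.885888014783231, -0.5960615447182089]}
top {'fx': 617.4040707567232, 'fy': 617.4040707567232, 'cx': 312.1211061299928, 'cy': 236.32195082478404, 'position': [0.3220004109701976, -0.018035068778811426, 1.284367156727998], 'attitude': [-2.1574599318216396, 2.1948233832130937, -0.11471689639092121]}
wrist {'fx': 371.64829954431775, 'fy': 371.64829954431775, 'cx': 324.143793717258, 'cy': 241.6313616439622, 'mount': [[0.9999986611194325, 6.743804856688069e-05, 0.001634995856414688, 0.0004965022137830566], [-0.0015595410402386453, -0.2633115793098985, 0.964709583259682, 0.031143332292977943], [0.0004955714728463292, -0.9647108414719071, -0.2633111215947375, 0.0657376169751969], [0.0, 0.0, 0.0, 1.0]]}
```

View pics/scene0.png

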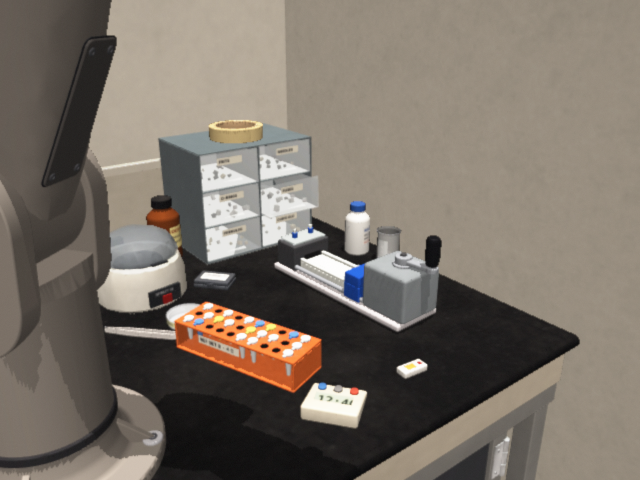

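View pics/top0.png

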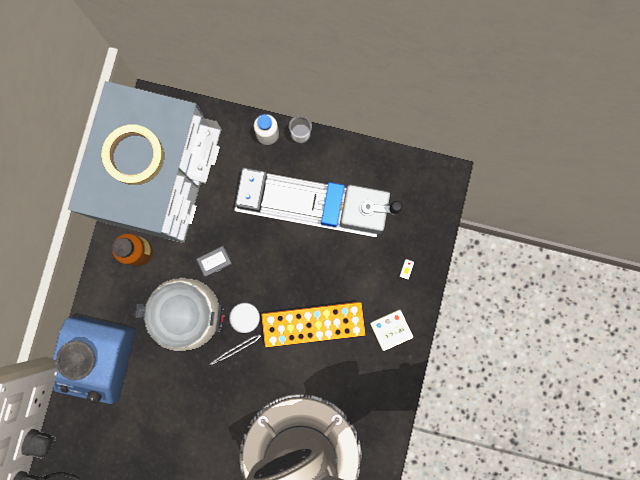

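View pics/wrist0.png

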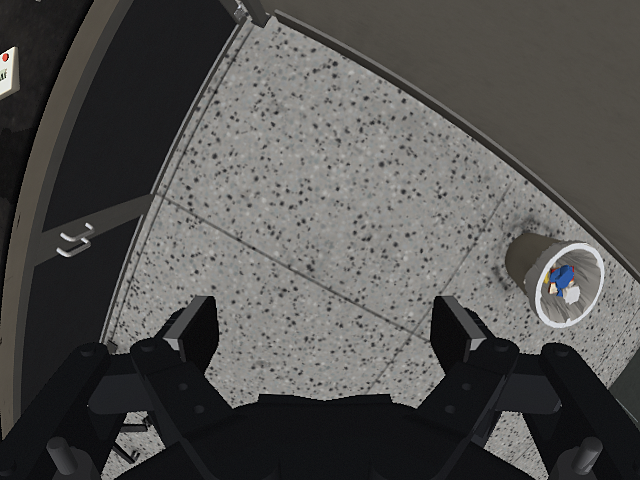

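```bash
cat > h.py <<'E'
import numpy as np, cv2
from scipy.spatial.transform import Rotation as R
import pickle
def cam(f): return R.from_rotvec(f["attitude"]).as_matrix(), np.array(f["position"])
def bp(f,u,v,z):
    A,p=cam(f); d=A@np.array([(u-f["cx"])/f["fx"],(v-f["cy"])/f["fy"],1]); return p+d*(z-p[2])/d[2]
def pj(f,P):
    A,p=cam(f); c=(np.atleast_2d(P)-p)@A; return np.c_[f["fx"]*c[:,0]/c[:,2]+f["cx"],f["fy"]*c[:,1]/c[:,2]+f["cy"]]
def wcam(f,o):
    T=R.from_rotvec(o["orientation"]).as_matrix(); M=np.array(f["mount"])
    return T@M[:3,:3], T@M[:3,3]+np.array(o["tcp_pos"])
def wbp(f,o,u,v,z):
    A,p=wcam(f,o); x=u-f["cx"];y=v-f["cy"];rr=np.hypot(x,y)+1e-9;t=rr/f["fx"]
    d=A@np.array([np.sin(t)*x/rr,np.sin(t)*y/rr,np.cos(t)]); return p+d*(z-p[2])/d[2]
def wpj(f,o,P):
    A,p=wcam(f,o); c=(np.atleast_2d(P)-p)@A; h=np.hypot(c[:,0],c[:,1]);t=np.arctan2(h,c[:,2])
    return np.c_[f["cx"]+f["fx"]*t*c[:,0]/h,f["cy"]+f["fx"]*t*c[:,1]/h]
E
python3 - <<'E'
from bench import r
from h import *
for n in("top","scene"):
    f=r.grab_frame(n); pickle.dump(f,open(f"{n}.pkl","wb"))
f=pickle.load(open("top.pkl","rb")); im=f["pixels"][:,:,::-1]
c=im[160:290,225:425]; cv2.imwrite("pics/topc.png",cv2.resize(c,None,fx=4,fy=4,interpolation=cv2.INTER_CUBIC))
c=pickle.load(open("scene.pkl","rb"))["pixels"][220:400,260:460,::-1]; cv2.imwrite("pics/scc.png",cv2.resize(c,None,fx=3.3,fy=3.3,interpolation=cv2.INTER_CUBIC))
print(R.from_rotvec(r.get_obs()["orientation"]).as_matrix().round(3))
E
```

```text
[[ 0.26  -0.     0.966]
 [-0.966  0.001  0.26 ]
 [-0.001 -1.    -0.   ]]
```

View pics/topc.png

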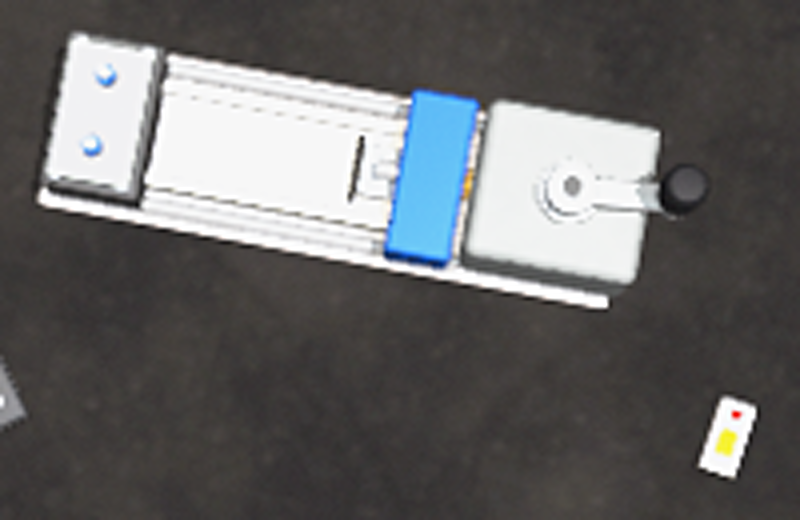

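View pics/scc.png

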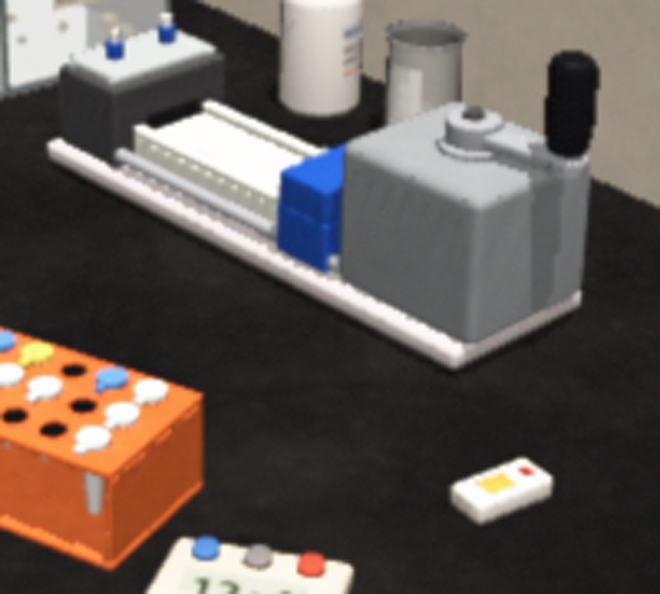

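Run:
```python
from h import *
f=pickle.load(open("top.pkl","rb"))
g=lambda u,v,z: bp(f,225+(u+.5)/4-.5,160+(v+.5)/4-.5,z)
for n,pts,z in [("house",[(494,98),(660,130),(635,285),(463,268)],.088),("cell",[(70,32),(160,48),(137,198),(50,183)],.081),("hub",[(572,186)],.105),("knob",[(686,188)],.146),("chip",[(721,396),(757,405),(736,478),(698,467)],.008),("jaw",[(414,90),(478,100),(450,265),(386,255)],.07),("base",[(38,203),(607,308)],.008)]:
    P=np.array([g(*p,z) for p in pts]); print(n,(P[:,:2]*1e3).round(1).tolist(),"mean",(P.mean(0)*1e3).round(1),"sides",(np.linalg.norm(np.diff(P[:,:2],axis=0),axis=1)*1e3).round(1))
    if len(P)==4:
        e=(P[0]+P[3]-P[1]-P[2]); print("  ang0-1",np.degrees(np.arctan2(e[1],e[0]))); e=(P[0]+P[1]-P[2]-P[3]); print("  ang long",np.degrees(np.arctan2(e[1],e[0])))
```

```text
house [[539.4, -102.3], [522.2, -183.4], [445.9, -168.9], [455.7, -85.2]] mean [ 490.8 -134.9   88. ] sides [82.9 77.6 84.3]
  ang0-1 80.71497495216104
  ang long -11.154601423703836
cell [[577.1, 106.2], [568.3, 61.8], [493.7, 73.8], [501.8, 116.5]] mean [535.2  89.6  81. ] sides [45.2 75.6 43.4]
  ang0-1 79.02725688621348
  ang long -8.492372085116887
hub [[492.7, -137.7]] mean [ 492.7 -137.7  105. ] sides []
knob [[484.9, -186.7]] mean [ 484.9 -186.7  146. ] sides []
chip [[395.7, -221.9], [390.7, -240.5], [353.1, -228.3], [359.2, -208.9]] mean [ 374.7 -224.9    8. ] sides [19.2 39.4 20.4]
  ang0-1 73.85908977340037
  ang long -18.79281136260211
jaw [[547.3, -63.8], [541.8, -95.5], [459.3, -79.8], [464.8, -48.2]] mean [503.3 -71.8  70. ] sides [32.3 84.  32.1]
  ang0-1 80.09381776773179
  ang long -10.724765153357032
base [[502.3, 131.0], [442.4, -164.1]] mean [472.4 -16.6   8. ] sides [301.1]
```

```bash
cat > fit.py <<'E'
from h import *
from scipy.optimize import least_squares
t=pickle.load(open("top.pkl","rb")); s=pickle.load(open("scene.pkl","rb"))
uv=lambda u,v:(225+(u+.5)/4-.5,160+(v+.5)/4-.5)
us=lambda u,v:(260+(u+.5)/3.3-.5,220+(v+.5)/3.3-.5)
# hub top rim?, base corners, cell top corners (dock coords mm)
top=[((-115,0,105),uv(572,186)),((95,None,81),uv(148,123)),((145,None,81),uv(60,108)),((150,45,8),uv(38,203)),((-150,45,8),uv(607,308))]
def W(p,P):
    c,s_=np.cos(p[2]),np.sin(p[2]); P=np.atleast_2d(np.array(P,float))/1e3
    return np.c_[p[0]+c*P[:,0]-s_*P[:,1],p[1]+s_*P[:,0]+c*P[:,1],P[:,2]]
def res(p):
    o=[]
    for P,q in top:
        P=[0 if a is None else a for a in P]; o+=list(pj(t,W(p,P))[0]-q)
    return o
if __name__=="__main__":
    S=least_squares(res,[.515,-.025,1.386]); p=S.x; print(p,np.degrees(p[2])); print(np.array(res(p)).round(2))
    np.save("dock.npy",p)
    box=lambda x0,x1,y0,y1,z:[(x0,y0,z),(x1,y0,z),(x1,y1,z),(x0,y1,z)]
    for f,nm,(x0,y0,x1,y1) in ((t,"top",(225,160,425,290)),(s,"scene",(260,220,460,400))):
        k=4; im=cv2.resize(np.ascontiguousarray(f["pixels"][y0:y1,x0:x1,::-1]),None,fx=k,fy=k,interpolation=cv2.INTER_CUBIC)
        for b,col in ((box(-150,150,-45,45,0),(0,255,0)),(box(95,145,-38,38,81),(0,0,255)),(box(-155,-69,-39,39,88),(0,255,255)),(box(-35,95,-21.5,21.5,30),(255,0,255))):
            q=(pj(f,W(p,b))-[x0,y0]+.5)*k-.5; cv2.polylines(im,[np.round(q).astype(int)],True,col,1)
        cv2.imwrite(f"pics/ov_{nm}.png",im)
    pd=bp(t,*uv(358,168),.040); c=np.array([np.cos(p[2]),np.sin(p[2])])
    for u,v,z in((358,168,.034),(358,168,.045),(414,90,.07),(386,255,.07)):
        print((bp(t,*uv(u,v),z)[:2]-p[:2])@c*1e3)
    print("load",W(p,[45,0,30]),"hub",W(p,[-115,0,96]),"knob0",W(p,[-165,0,128]))
E
python3 fit.py
```

```text
[ 0.51431284 -0.02629562  1.3785837 ] 78.9870279456438
[ 0.75  0.16  0.57 -0.79 -2.38 -1.43  0.69  1.68  0.42  0.45]
-9.239384570409753
-9.409965372160153
-30.46625691379353
-30.994742550243213
load [[0.52290924 0.01787566 0.03      ]] hub [[ 0.49234425 -0.13917777  0.096     ]] knob0 [[ 0.48279268 -0.18825697  0.128     ]]
```

View pics/ov_top.png

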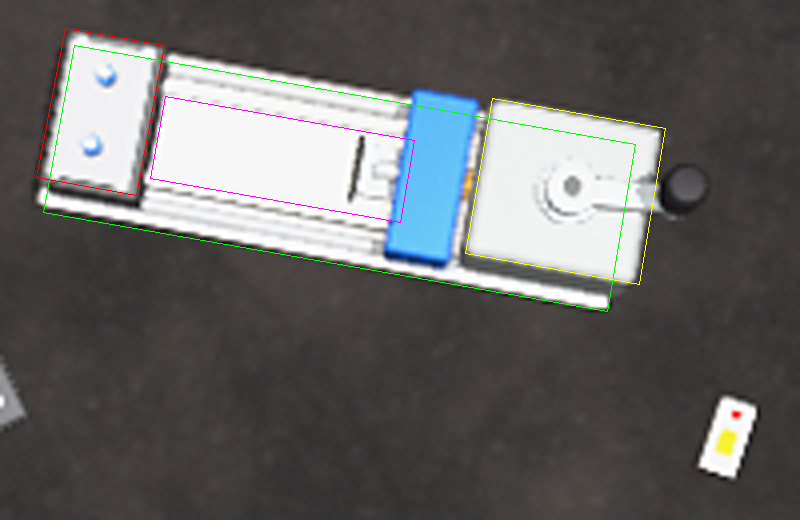

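View pics/ov_scene.png

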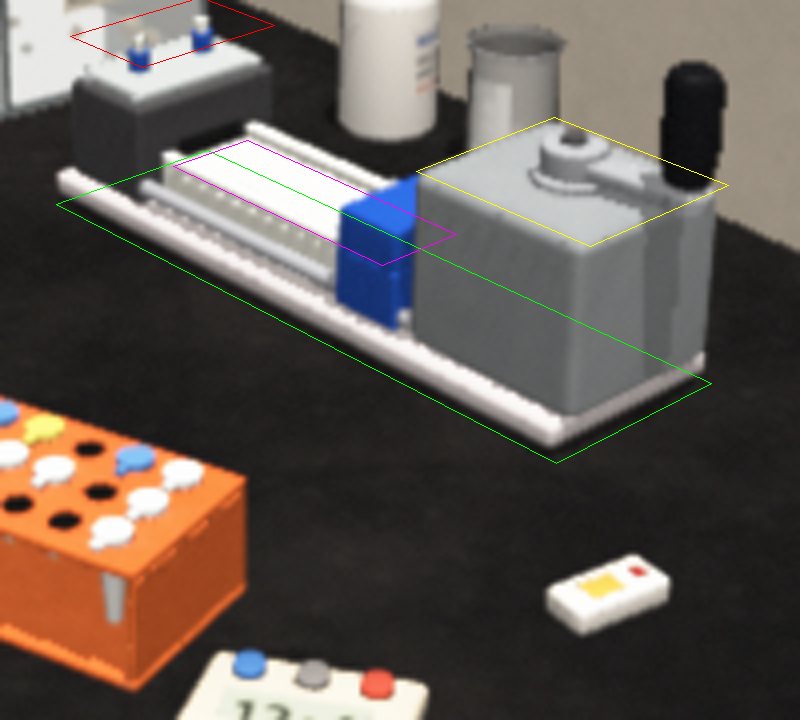

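```bash
cat > fit2.py <<'E'
from fit import *
vs=lambda u,v:(260+(u+.5)/4-.5,220+(v+.5)/4-.5)
def pts(zc,zb,zh):
    A=[((-115,0,zh),uv(572,186)),((95,0,zc),uv(148,123)),((145,0,zc),uv(60,108)),((150,45,zb),uv(38,200)),((-150,45,zb),uv(607,303)),((-155,0,88),uv(648,207)),((-69,0,88),uv(479,182))]
    B=[((-115,0,zh),vs(573,138)),((150,45,zb),vs(60,178)),((-150,45,zb),vs(553,430)),((-155,39,88),vs(575,248))]
    return A,B
def res2(q):
    p=q[:3];A,B=pts(*(q[3:6]*1e3)); o=[]
    for f,L in((t,A),(s,B)):
        for P,z in L: o+=list(pj(f,W(p,P))[0]-z)
    return o
S=least_squares(res2,[.515,-.025,1.386,.07,.008,.105],loss="soft_l1"); print(S.x,np.degrees(S.x[2]));print(np.array(res2(S.x)).reshape(-1,2).round(2).tolist())
p=S.x[:3]; np.save("dock.npy",p)
print("load",W(p,[45,0,30]),"hub",W(p,[-115,0,96]),"knob0",W(p,[-165,0,128]))
E
python3 fit2.py
```

```text
[ 0.51579552 -0.02519491  1.36240234  0.04832097  0.01267007  0.10498701] 78.05990391179556
[[-0.0, 0.35], [1.33, 0.53], [-0.89, -0.38], [-0.22, 0.22], [-0.43, 1.86], [0.24, 0.22], [-0.69, -1.84], [0.62, -0.01], [-0.21, -0.91], [-0.5, 0.49], [2.08, -0.68]]
load [[0.52510552 0.01883149 0.03      ]] hub [[ 0.4920033  -0.13770682  0.096     ]] knob0 [[ 0.48165885 -0.18662504  0.128     ]]
```

```bash
cat > go.py <<'E'
from h import *
from bench import r
def plan(xyz,yaw,quiet=False):
    """tool pointing down, tool x at yaw deg"""
    o=r.get_obs(); T=R.from_rotvec(o["orientation"]).as_matrix()
    a=np.radians(yaw); x=np.array([np.cos(a),np.sin(a),0]); y=np.array([0,0,-1.]); D=np.c_[x,y,np.cross(x,y)]
    sh=T.T@(np.array(xyz)-o["tcp_pos"])/.3; rv=R.from_matrix(T.T@D).as_rotvec()/(np.pi/2)
    return sh.round(4).tolist(),rv.round(4).tolist()
def st():
    o=r.get_obs(); T=R.from_rotvec(o["orientation"]).as_matrix()
    print("t",round(o["clock"],2),"tcp",o["tcp_pos"].round(4),"yaw",np.degrees(np.arctan2(T[1,0],T[0,0])).round(2),"tilt",T[2].round(4),"F",np.round(o["contact_force"],1),"w",round(o["grip_width"],4)); return o
E
python3 -c "
from go import *
st();print(plan([.375,-.225,.30],-107))"
```

```text
t 0.25 tcp [ 0.1753 -0.6517  0.4042] yaw -74.95 tilt [-8.e-04 -1.e+00 -1.e-04] F [ 0.3  0.8 -0.3] w 0.0855
([-1.2004, 0.3484, 1.0122], [0.0002, 0.3562, -0.0005])
```

>>> {"api": "step_arm", "payload": {
  "xyz": [
    [-0.8,0.2,0.7],
    [-0.8,0.2,0.7],
    [-0.8,0.2,0.7],
    [-0.8,0.2,0.7],
    [-0.8,0.2,0.7],
    [-0.8,0.2,0.7]
  ],
  "rotation": [
    [0,0.356,0],
    [0,0.356,0],
    [0,0.356,0],
    [0,0.356,0],
    [0,0.356,0],
    [0,0.356,0]
  ],
  "grip": 0.5
}}

```text
clock: 1.0
tcp_pos: [0.3174, -0.3615, 0.3438]
orientation: [-1.057, 1.422, -1.417]
contact_force: [0.3, -0.6, 0.0]
grip_width: 0.0428
```

```bash
python3 -c "
from go import *
st();print(plan([.375,-.225,.30],-107))"
```

```text
t 1.0 tcp [ 0.3174 -0.3615  0.3438] yaw -106.61 tilt [-0.0026 -1.     -0.0017] F [ 0.3 -0.6  0. ] w 0.0428
([-0.4905, 0.1472, 0.054], [0.0011, 0.0043, -0.0017])
```

>>> {"api": "step_arm", "payload": {
  "xyz": [
    [-0.49,0.147,0.054],
    [-0.49,0.147,0.054],
    [-0.49,0.147,0.054],
    [-0.49,0.147,0.054]
  ],
  "rotation": [
    [0.001,0.004,-0.002],
    [0.001,0.004,-0.002],
    [0.001,0.004,-0.002],
    [0.001,0.004,-0.002]
  ]
}}

```text
clock: 1.5
tcp_pos: [0.3758, -0.2236, 0.2997]
orientation: [-1.057, 1.422, -1.421]
contact_force: [-0.2, -0.6, 0.0]
grip_width: 0.0428
```

```bash
cat > look.py <<'E'
import sys
from go import *
n=sys.argv[1]; o=st(); f=r.grab_frame("wrist"); pickle.dump((f,o),open(n+".pkl","wb")); cv2.imwrite(f"pics/{n}.png",f["pixels"][:,:,::-1])
E
python3 look.py w1
```

```text
t 1.5 tcp [ 0.3758 -0.2236  0.2997] yaw -106.74 tilt [-1.e-04 -1.e+00 -8.e-04] F [-0.2 -0.6  0. ] w 0.0428
```

View pics/w1.png

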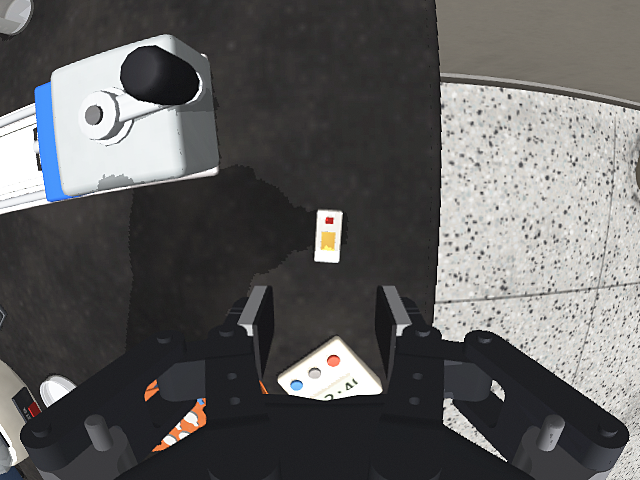

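Run:
```python
from go import *
f,o=pickle.load(open("w1.pkl","rb"))
g=cv2.cvtColor(f["pixels"],cv2.COLOR_RGB2GRAY)
P=np.array([wbp(f,o,u,v,.008) for u,v in [(317,209),(342,210),(340,263),(314,261)]])
print(P.mean(0),np.linalg.norm(np.diff(P,axis=0),axis=1)); e=P[0]+P[1]-P[2]-P[3];print(np.degrees(np.arctan2(e[1],e[0])))
c=P.mean(0)
for y in(-105.,): print(plan([c[0],c[1],.19],y))
H=wbp(f,o,95,114,.105);print("hub",H); print("knobtop",wbp(f,o,150,70,.146))
```

```text
[ 0.37365587 -0.22736118  0.008     ] [0.01781477 0.03974233 0.01927252]
-19.182712495586077
([0.0082, 0.367, -0.003], [0.0001, -0.021, 0.0005])
hub [ 0.49119861 -0.14117219  0.105     ]
knobtop [ 0.48376193 -0.19352709  0.146     ]
```

```bash
python3 -c "
from go import *
st();print(plan([.374,-.2267,.1735],-109))"
```

```text
t 1.55 tcp [ 0.3753 -0.2252  0.3001] yaw -106.89 tilt [ 7.e-04 -1.e+00 -1.e-04] F [-0.1 -0.2  0.5] w 0.0426
([0.0057, 0.422, -0.0025], [0.0001, 0.0235, 0.0005])
```

>>> {"api": "step_arm", "payload": {
  "xyz": [
    [0.006,0.2,-0.0025],
    [0.006,0.34,-0.0025],
    [0.006,0.4,-0.0025],
    [0.006,0.422,-0.0025],
    [0.006,0.422,-0.0025],
    [0.006,0.422,-0.0025]
  ],
  "rotation": [
    [0,0.0235,0],
    [0,0.0235,0],
    [0,0.0235,0],
    [0,0.0235,0],
    [0,0.0235,0],
    [0,0.0235,0]
  ]
}}

```text
clock: 2.3
tcp_pos: [0.3743, -0.2275, 0.1744]
orientation: [-1.033, 1.448, -1.452]
contact_force: [-0.5, 0.2, -0.4]
grip_width: 0.043
```

```bash
python3 look.py w2;python3 -c "
from go import *
print(plan([.374,-.2267,.1735],-109))"
```

```text
t 2.3 tcp [ 0.3743 -0.2275  0.1744] yaw -109.05 tilt [ 0.0012 -1.      0.0017] F [-0.5  0.2 -0.4] w 0.043
([-0.0015, 0.003, -0.0016], [-0.0012, -0.0003, 0.0007])
```

View pics/w2.png

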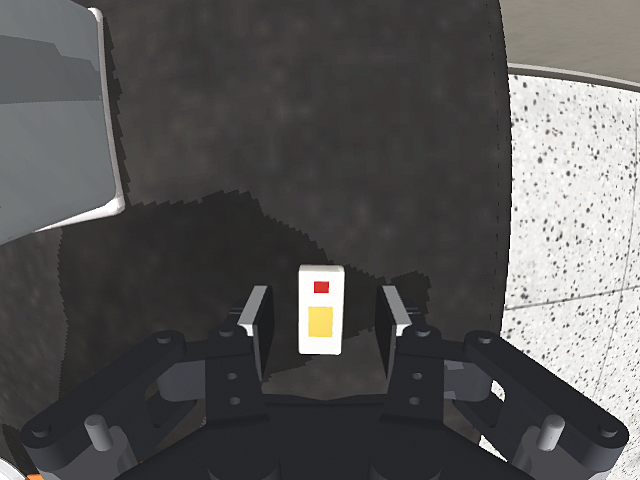

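Run:
```python
from go import *
f,o=pickle.load(open("w2.pkl","rb"))
P=np.array([wbp(f,o,u,v,.008) for u,v in [(300,266),(344,266),(341,354),(299,353)]])
print(P.mean(0),np.linalg.norm(np.diff(P,axis=0),axis=1)); e=P[0]+P[1]-P[2]-P[3];print(np.degrees(np.arctan2(e[1],e[0])))
c=P.mean(0); print(plan([c[0],c[1],.1735],-109))
```

```text
[ 0.3744517  -0.22740466  0.008     ] [0.01693967 0.03978305 0.0178591 ]
-20.367860056924002
([0.0002, 0.003, 0.0006], [-0.0012, -0.0003, 0.0007])
```

Centred within a fraction of a mm. Close gently, then lift.

>>> {"api": "step_arm", "payload": {
  "xyz": [
    [0,0.003,0],
    [0,0.003,0],
    [0,0.003,0],
    [0,0.003,0],
    [0,0.003,0],
    [0,0.003,0]
  ],
  "rotation": [
    [0,0.01,0],
    [0,0.01,0],
    [0,0.01,0],
    [0,0.01,0],
    [0,0.01,0],
    [0,0.01,0]
  ],
  "grip": 1,
  "force": 40
}}

```text
clock: 3.1
tcp_pos: [0.3746, -0.2275, 0.1742]
orientation: [-1.023, 1.458, -1.464]
contact_force: [-0.9, 0.3, 6.8]
grip_width: 0.0167
```

```bash
python3 -c "
from go import *
st();print(plan([.374,-.2267,.33],-102))"
```

```text
t 3.1 tcp [ 0.3746 -0.2275  0.1742] yaw -109.95 tilt [ 0.0013 -1.      0.0031] F [-0.9  0.3  6.8] w 0.0167
([-0.0011, -0.5194, -0.0012], [-0.0019, -0.0883, 0.0009])
```

>>> {"api": "step_arm", "payload": {
  "xyz": [
    [0,-0.1,0],
    [0,-0.3,0],
    [0,-0.5,0],
    [0,-0.6,0],
    [0,-0.62,0]
  ],
  "rotation": [
    [0,0,0],
    [0,-0.04,0],
    [0,-0.08,0],
    [0,-0.09,0],
    [0,-0.09,0]
  ]
}}

```text
clock: 3.72
tcp_pos: [0.3745, -0.2272, 0.3624]
orientation: [-1.101, 1.353, -1.366]
contact_force: [0.6, 0.0, -1.2]
grip_width: 0.0164
```

```bash
python3 -c "
from go import *
st();print(plan([.5245,.0185,.34],-101))"
```

```text
t 3.73 tcp [ 0.3745 -0.2272  0.3624] yaw -101.87 tilt [ 0.0029 -1.      0.0074] F [ 0.6  0.  -1.2] w 0.0164
([-0.9047, 0.0745, 0.3204], [-0.0047, -0.0096, 0.0019])
```

>>> {"api": "step_arm", "payload": {
  "xyz": [
    [-0.22,0,0.08],
    [-0.42,0,0.15],
    [-0.62,0,0.22],
    [-0.8,0.03,0.29],
    [-0.905,0.07,0.32],
    [-0.905,0.075,0.32],
    [-0.905,0.075,0.32]
  ],
  "rotation": [
    [-0.005,-0.01,0.002],
    [-0.005,-0.01,0.002],
    [-0.005,-0.01,0.002],
    [-0.005,-0.01,0.002],
    [-0.005,-0.01,0.002],
    [-0.005,-0.01,0.002],
    [-0.005,-0.01,0.002]
  ]
}}

```text
clock: 4.6
tcp_pos: [0.5238, 0.018, 0.3385]
orientation: [-1.115, 1.351, -1.348]
contact_force: [0.5, 1.2, -0.9]
grip_width: 0.0166
```

```bash
python3 look.py w3
```

```text
t 4.6 tcp [0.5238 0.018  0.3385] yaw -100.99 tilt [ 0.001  -1.     -0.0032] F [ 0.5  1.2 -0.9] w 0.0166
```

View pics/w3.png

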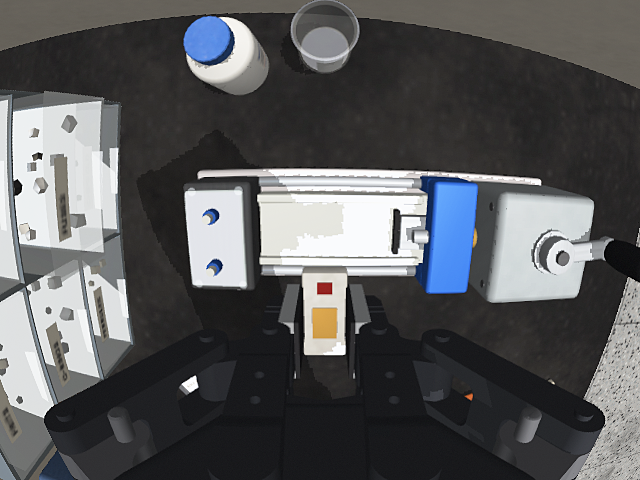

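```bash
cat > ovw.py <<'E'
import sys
from go import *
n=sys.argv[1]; p=np.array([float(a) for a in sys.argv[2:5]]) if len(sys.argv)>4 else np.load("dock.npy")
f,o=pickle.load(open(n+".pkl","rb"))
def W(P):
    c,s=np.cos(p[2]),np.sin(p[2]); P=np.array(P,float)/1e3
    return np.c_[p[0]+c*P[:,0]-s*P[:,1],p[1]+s*P[:,0]+c*P[:,1],P[:,2]]
x0,y0,x1,y1=180,150,445,310;k=3
im=cv2.resize(np.ascontiguousarray(f["pixels"][y0:y1,x0:x1,::-1]),None,fx=k,fy=k,interpolation=cv2.INTER_CUBIC)
cv2.imwrite(f"pics/{n}_raw.png",im)
L=lambda a,b:np.linspace(a,b,30)
for ln,c in ((L((-30,21.5,36),(95,21.5,36)),(255,0,255)),(L((-30,-21.5,36),(95,-21.5,36)),(255,0,255)),(L((-30,-21.5,30),(95,-21.5,30)),(0,160,0)),(L((95,-38,30),(95,38,30)),(0,0,255)),(L((-150,-45,8),(150,-45,8)),(0,255,255)),(L((45,-15,30),(45,15,30)),(255,0,0))):
    q=(wpj(f,o,W(ln))-[x0,y0]+.5)*k-.5; cv2.polylines(im,[np.round(q).astype(int)],False,c,1)
cv2.imwrite(f"pics/{n}_ov.png",im)
E
python3 ovw.py w3
```

```text
(no output)
```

View pics/w3_raw.png

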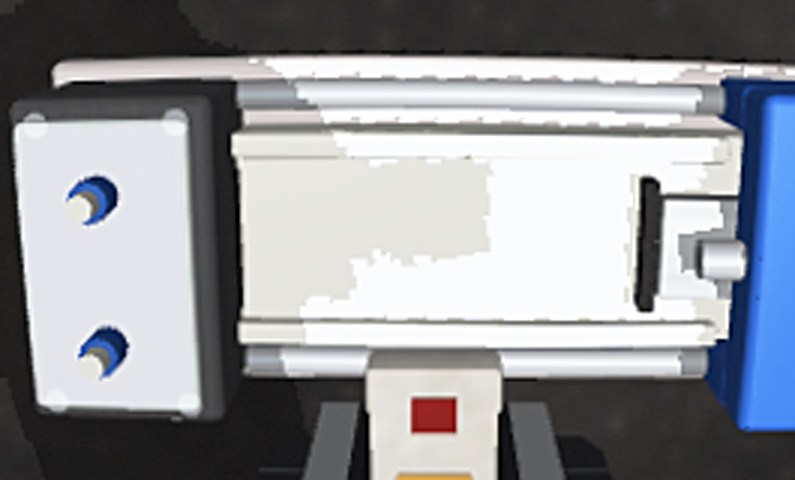

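View pics/w3_ov.png

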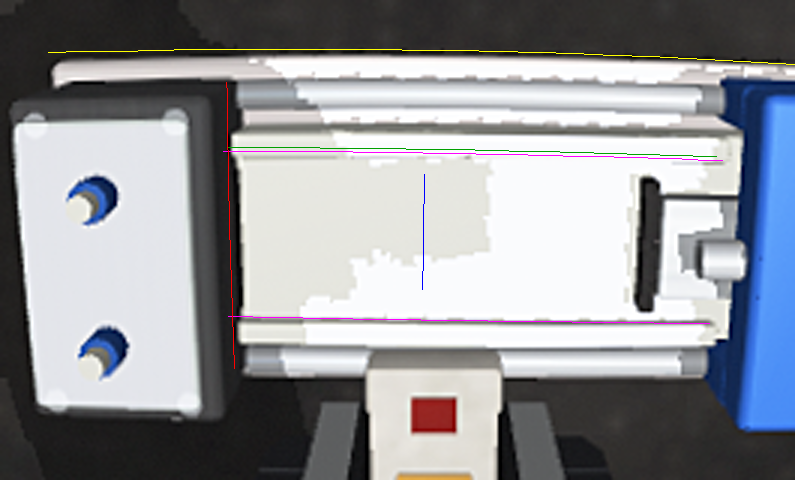

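```bash
python3 -c "
from go import *
st();print(plan([.5243,.019,.235],-101.35))"
```

```text
t 4.65 tcp [0.5238 0.0175 0.339 ] yaw -101.05 tilt [ 0.001  -1.     -0.0022] F [ 0.2 -0.3 -0.4] w 0.0164
([-0.0057, 0.3468, 0.0015], [0.0014, 0.0033, 0.0006])
```

>>> {"api": "step_arm", "payload": {
  "xyz": [
    [-0.006,0.15,0.0015],
    [-0.006,0.27,0.0015],
    [-0.006,0.347,0.0015],
    [-0.006,0.347,0.0015],
    [-0.006,0.347,0.0015]
  ],
  "rotation": [
    [0.001,0.003,0],
    [0.001,0.003,0],
    [0.001,0.003,0],
    [0.001,0.003,0],
    [0.001,0.003,0]
  ]
}}

```text
clock: 5.28
tcp_pos: [0.5246, 0.0184, 0.2359]
orientation: [-1.109, 1.353, -1.355]
contact_force: [-0.0, -0.0, 0.1]
grip_width: 0.0168
```

```bash
python3 look.py w4; python3 -c "
from go import *
f,o=pickle.load(open('w4.pkl','rb'))
im=f['pixels'][160:420,180:450,::-1];cv2.imwrite('pics/w4c.png',cv2.resize(im,None,fx=2.9,fy=2.2*1.0,interpolation=cv2.INTER_CUBIC))
print(plan([.5243,.019,.2045],-101.35))"
```

```text
t 5.28 tcp [0.5246 0.0184 0.2359] yaw -101.4 tilt [ 9.e-04 -1.e+00  7.e-04] F [-0.  -0.   0.1] w 0.0168
([-0.0012, 0.1056, -0.0021], [-0.0009, -0.0004, 0.0004])
```

View pics/w4c.png

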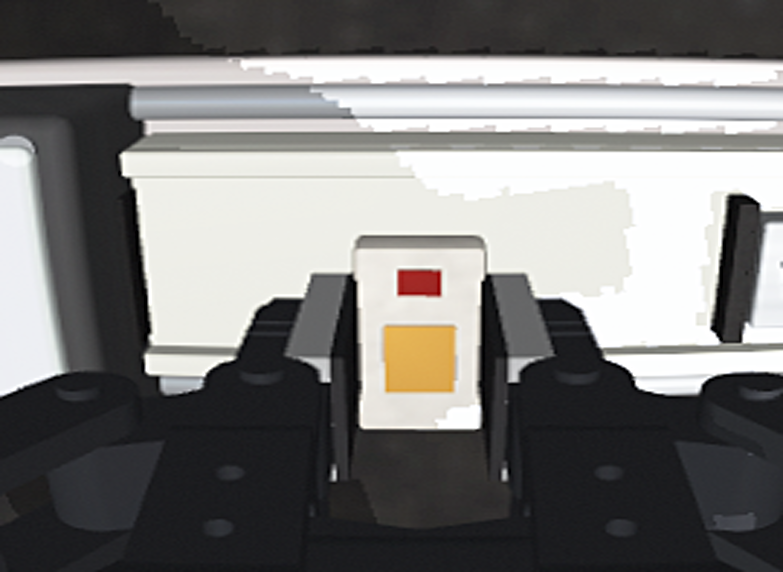

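Run:
```python
from go import *
f,o=pickle.load(open("w4.pkl","rb"))
g=lambda x,y,z: wbp(f,o,180+(x+.5)/2.9-.5,160+(y+.5)/2.2-.5,z)
a=np.radians(78.65);X=np.array([np.cos(a),np.sin(a)]);Y=np.array([-X[1],X[0]]);t=np.array(o["tcp_pos"])[:2]
D=lambda p:(np.round([(p[:2]-t)@X*1e3,(p[:2]-t)@Y*1e3],1)).tolist()
print("chip",[D(g(x,y,.0695)) for x,y in [(358,249),(484,249),(482,429),(360,429)]])
print("far wall z30",[D(g(x,178,.030)) for x in(140,400,700)])
print("near wall z36",[D(g(x,y,.036)) for x,y in((150,348),(620,347),(750,345))])
print("cell face near",D(g(138,200,.030)), D(g(120,150,.036)))
print("pad", D(g(726,195,.045)),D(g(726,195,.05)))
```

```text
chip [[7.0, -16.8], [-9.8, -16.7], [-10.4, 20.7], [7.6, 20.6]]
far wall z30 [[46.7, -19.2], [2.0, -19.1], [-49.6, -19.1]]
near wall z36 [[46.8, 20.6], [-36.7, 20.1], [-61.0, 20.5]]
cell face near [47.4, -14.0] [48.1, -27.1]
pad [-50.0, -19.4] [-48.4, -20.9]
```

Run:
```python
from go import *
f,o=pickle.load(open("w4.pkl","rb"))
g=lambda x,y,z: wbp(f,o,180+(x+.5)/2.9-.5,160+(y+.5)/2.2-.5,z)
a=np.radians(78.65);X=np.array([np.cos(a),np.sin(a)]);Y=np.array([-X[1],X[0]]);t=np.array(o["tcp_pos"])[:2]
D=lambda p:(np.round([(p[:2]-t)@X*1e3,(p[:2]-t)@Y*1e3],1)).tolist()
print("far wall z36",[D(g(x,178,.036)) for x in(140,400,700)])
for y in(345,354): print("near wall",y,[D(g(x,y,z)) for x,z in((700,.03),(700,.036))])
im=f['pixels'][280:340,380:450,::-1];cv2.imwrite('pics/w4d.png',cv2.resize(im,None,fx=8,fy=8,interpolation=cv2.INTER_NEAREST))
im=f['pixels'][255:365,290:360,::-1];cv2.imwrite('pics/w4e.png',cv2.resize(im,None,fx=5,fy=5,interpolation=cv2.INTER_NEAREST))
```

```text
far wall z36 [[45.0, -20.8], [1.9, -20.7], [-47.9, -20.7]]
near wall 345 [[-53.2, 23.1], [-51.4, 20.1]]
near wall 354 [[-53.5, 25.6], [-51.7, 22.5]]
```

View pics/w4d.png

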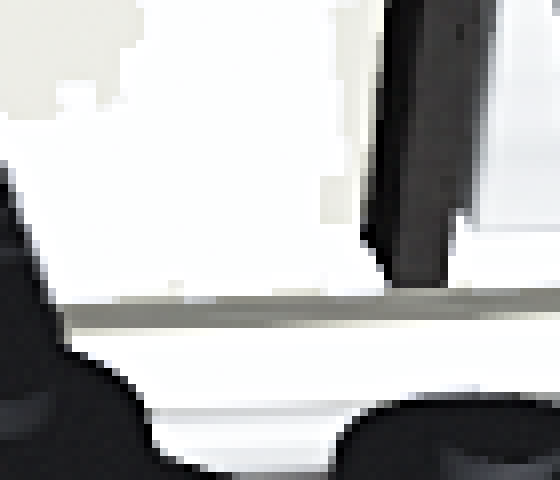

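View pics/w4e.png

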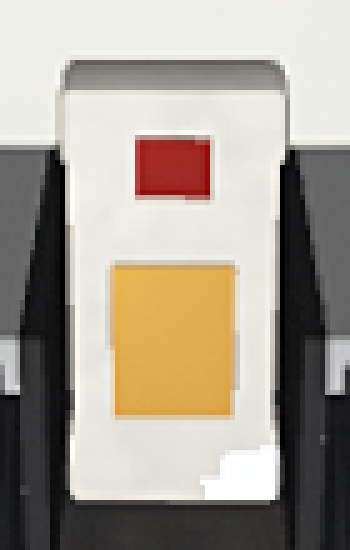

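```bash
python3 -c "
from go import *
st();print(plan([.5251,.017,.2043],-101.35))"
```

```text
t 5.33 tcp [0.5248 0.0186 0.2362] yaw -101.39 tilt [ 6.0e-04 -1.0e+00  1.4e-03] F [0.1 0.4 0.5] w 0.0165
([0.0048, 0.1063, 0.0019], [-0.0009, -0.0004, 0.0004])
```

>>> {"api": "step_arm", "payload": {
  "xyz": [
    [0.005,0.03,0.002],
    [0.005,0.06,0.002],
    [0.005,0.085,0.002],
    [0.005,0.1,0.002],
    [0.005,0.105,0.002],
    [0.005,0.105,0.002]
  ],
  "rotation": [
    [-0.001,0,0],
    [-0.001,0,0],
    [-0.001,0,0],
    [-0.001,0,0],
    [-0.001,0,0],
    [-0.001,0,0]
  ]
}}

```text
clock: 6.08
tcp_pos: [0.5252, 0.0171, 0.2047]
orientation: [-1.109, 1.354, -1.354]
contact_force: [-0.1, -0.1, -0.5]
grip_width: 0.0164
```

```bash
python3 look.py w5
```

```text
t 6.08 tcp [0.5252 0.0171 0.2047] yaw -101.37 tilt [ 6.e-04 -1.e+00 -1.e-04] F [-0.1 -0.1 -0.5] w 0.0164
```

View pics/w5.png

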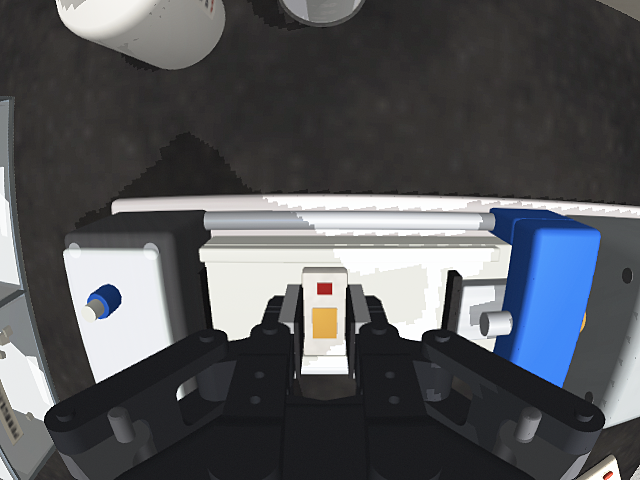

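>>> {"api": "step_arm", "payload": {
  "xyz": [
    [0,0.002,0],
    [0,0.003,0],
    [0,0.003,0]
  ],
  "rotation": [
    [0,0,0],
    [0,0,0],
    [0,0,0]
  ]
}}

```text
clock: 6.5
tcp_pos: [0.5254, 0.0171, 0.2042]
orientation: [-1.109, 1.353, -1.355]
contact_force: [-0.6, -0.8, 3.4]
grip_width: 0.0167
```

>>> {"api": "step_arm", "payload": {
  "xyz": [
    [0,0,0],
    [0,0,0],
    [0,0,0],
    [0,-0.01,0],
    [0,-0.06,0],
    [0,-0.15,0]
  ],
  "rotation": [
    [0,0,0],
    [0,0,0],
    [0,0,0],
    [0,0,0],
    [0,0,0],
    [0,0,0]
  ],
  "grip": 0.62
}}

```text
clock: 7.25
tcp_pos: [0.5251, 0.0171, 0.2499]
orientation: [-1.11, 1.354, -1.354]
contact_force: [0.5, -0.0, 0.5]
grip_width: 0.0324
```

```bash
python3 look.py w6
```

```text
t 7.25 tcp [0.5251 0.0171 0.2499] yaw -101.38 tilt [ 7.e-04 -1.e+00 -8.e-04] F [ 0.5 -0.   0.5] w 0.0324
```

View pics/w6.png

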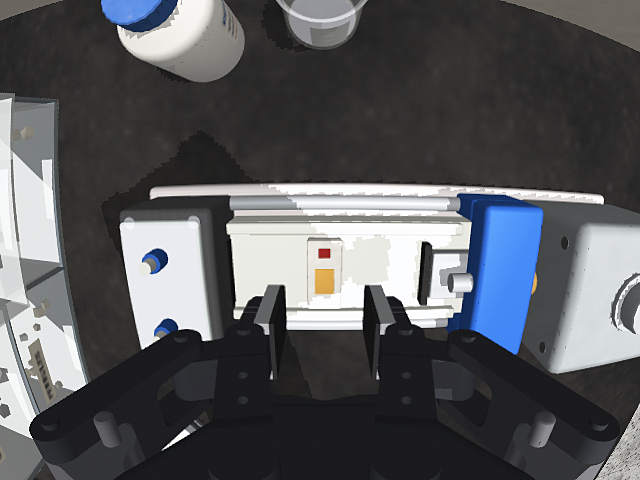

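Run:
```python
from go import *
f,o=pickle.load(open("w4.pkl","rb"))
a=np.radians(78.65);X=np.array([np.cos(a),np.sin(a)]);Y=np.array([-X[1],X[0]]);t=np.array(o["tcp_pos"])[:2]
D=lambda p:(np.round([(p[:2]-t)@X*1e3,(p[:2]-t)@Y*1e3],1)).tolist()
for z in (.03,.032): print(D(wbp(f,o,425.5,307,z)),D(wbp(f,o,428,275,z)))
f,o=pickle.load(open("w6.pkl","rb")); t=np.array(o["tcp_pos"])[:2]
for n in["w6"]:
    im=f['pixels'][190:350,200:480,::-1];cv2.imwrite('pics/w6c.png',cv2.resize(im,None,fx=2.8,fy=2.8,interpolation=cv2.INTER_CUBIC))
```

```text
[-55.1, 17.5] [-54.7, -0.7]
[-54.5, 16.6] [-54.1, -1.5]
```

View pics/w6c.png

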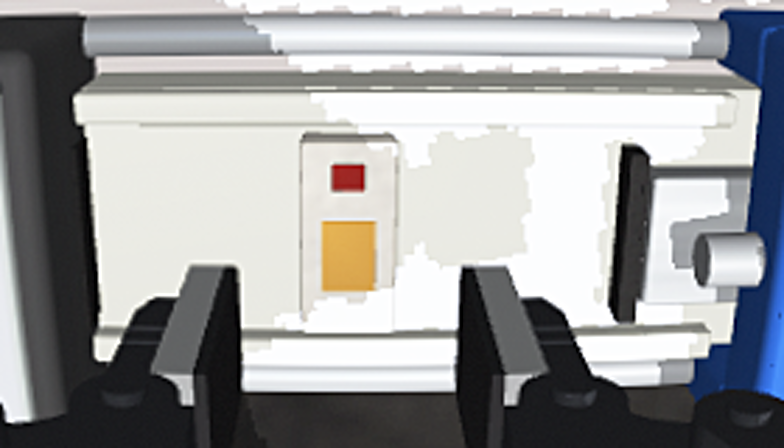

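Run:
```python
from go import *
f,o=pickle.load(open("w6.pkl","rb"))
a=np.radians(78.65);X=np.array([np.cos(a),np.sin(a)]);Y=np.array([-X[1],X[0]]);t=np.array(o["tcp_pos"])[:2]
D=lambda x,y,z:(lambda p:(np.round([(p[:2]-t)@X*1e3,(p[:2]-t)@Y*1e3],1)).tolist())(wbp(f,o,200+(x+.5)/2.8-.5,190+(y+.5)/2.8-.5,z))
print("pad",[D(x,y,.032) for x,y in((621,165),(611,300))])
print("cell",[D(x,y,.030) for x,y in((90,160),(100,310))])
print("chip",[D(x,y,.038) for x,y in((302,142),(397,142),(395,325),(301,325))])
print("far",[D(x,125,.036)for x in(150,400,700)],"near",[D(x,y,.030)for x,y in((110,326),(360,328),(690,324))])
st();
```

```text
pad [[-53.4, -11.1], [-53.7, 17.0]]
cell [[48.6, -11.6], [49.0, 19.9]]
chip [[7.2, -17.3], [-9.9, -17.3], [-10.1, 18.9], [7.9, 18.9]]
far [[35.2, -20.0], [-10.5, -20.0], [-67.4, -20.1]] near [[47.2, 23.5], [-3.5, 23.3], [-72.1, 23.9]]
t 7.3 tcp [0.5265 0.0173 0.2536] yaw -101.38 tilt [-8.0e-04 -1.0e+00  4.9e-03] F [1.  0.9 1.9] w 0.0325
```

```bash
python3 -c "
from go import *
st();print(plan([.4846,-.1885,.37],-101))"
```

```text
t 7.3 tcp [0.5265 0.0173 0.2536] yaw -101.38 tilt [-8.0e-04 -1.0e+00  4.9e-03] F [1.  0.9 1.9] w 0.0325
([0.6998, -0.3885, 0.0003], [-0.0031, -0.0042, -0.0005])
```

>>> {"api": "step_arm", "payload": {
  "xyz": [
    [0,-0.15,0],
    [0,-0.3,0],
    [0.15,-0.38,0],
    [0.35,-0.38,0],
    [0.53,-0.38,0],
    [0.66,-0.38,0],
    [0.7,-0.38,0],
    [0.7,-0.38,0]
  ],
  "rotation": [
    [-0.003,-0.004,0],
    [-0.003,-0.004,0],
    [-0.003,-0.004,0],
    [-0.003,-0.004,0],
    [-0.003,-0.004,0],
    [-0.003,-0.004,0],
    [-0.003,-0.004,0],
    [-0.003,-0.004,0]
  ],
  "grip": 0.35
}}

```text
clock: 8.3
tcp_pos: [0.4845, -0.1885, 0.3679]
orientation: [-1.11, 1.35, -1.35]
contact_force: [0.4, 0.7, -0.0]
grip_width: 0.0554
```

```bash
python3 look.py w7
```

```text
t 8.3 tcp [ 0.4845 -0.1885  0.3679] yaw -101.07 tilt [-1.1e-03 -1.0e+00  9.0e-04] F [ 0.4  0.7 -0. ] w 0.0554
```

View pics/w7.png

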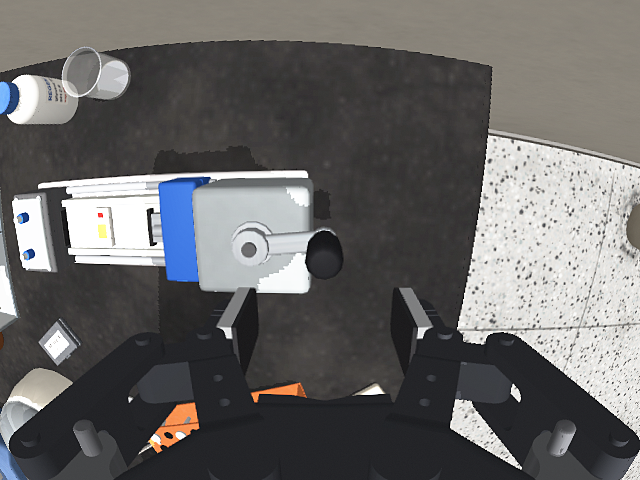

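Run:
```python
from go import *
f,o=pickle.load(open("w7.pkl","rb"))
th=np.linspace(0,2*np.pi,40)
im=cv2.resize(np.ascontiguousarray(f['pixels'][180:300,180:380,::-1]),None,fx=4,fy=4,interpolation=cv2.INTER_CUBIC)
def circ(c,r_,z,col):
    P=np.c_[c[0]+r_*np.cos(th),c[1]+r_*np.sin(th),z+0*th]; q=(wpj(f,o,P)-[180,180]+.5)*4-.5; cv2.polylines(im,[np.round(q).astype(int)],True,col,1)
k=(.4846,-.1879); 
circ(k,.011,.146,(0,255,0));circ(k,.011,.102,(0,255,255)); circ((.4921,-.1385),.005,.106,(0,0,255))
cv2.imwrite("pics/w7c.png",im)
```

```text
(no output)
```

View pics/w7c.png

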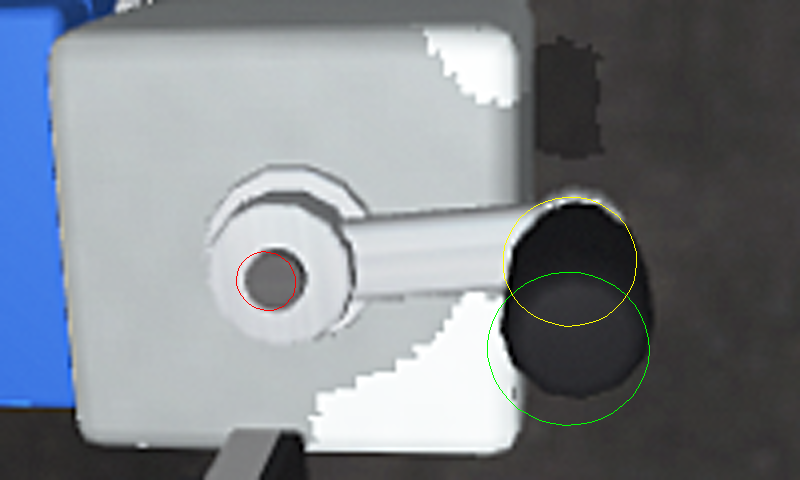

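```bash
python3 -c "
from go import *
st();print(plan([.4853,-.1892,.285],-101))"
```

```text
t 8.35 tcp [ 0.4849 -0.1874  0.3678] yaw -100.96 tilt [-1.6e-03 -1.0e+00  8.0e-04] F [-0.3  0.2  0.5] w 0.0557
([0.0062, 0.2761, 0.0024], [-0.0005, 0.0005, -0.001])
```

>>> {"api": "step_arm", "payload": {
  "xyz": [
    [0.005,0.12,0.002],
    [0.005,0.22,0.002],
    [0.005,0.276,0.002],
    [0.005,0.276,0.002],
    [0.005,0.276,0.002]
  ],
  "rotation": [
    [0,0,0],
    [0,0,0],
    [0,0,0],
    [0,0,0],
    [0,0,0]
  ]
}}

```text
clock: 8.98
tcp_pos: [0.4859, -0.1885, 0.286]
orientation: [-1.11, 1.347, -1.348]
contact_force: [-0.8, 0.1, 0.1]
grip_width: 0.0556
```

```bash
python3 look.py w8
```

```text
t 8.97 tcp [ 0.4859 -0.1885  0.286 ] yaw -100.92 tilt [-0.0016 -1.      0.0023] F [-0.8  0.1  0.1] w 0.0556
```

View pics/w8.png

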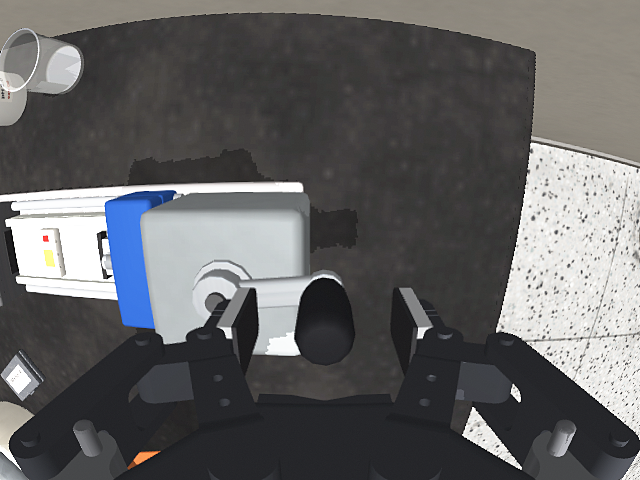

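>>> {"api": "step_arm", "payload": {
  "xyz": [
    [0,0,0],
    [0,0,0],
    [0,0,0],
    [0,0,0],
    [0,0,0],
    [0,0,0]
  ],
  "rotation": [
    [0,0,0],
    [0,0,0],
    [0,0,0],
    [0,0,0],
    [0,0,0],
    [0,0,0]
  ],
  "grip": 1,
  "force": 60
}}

```text
clock: 9.78
tcp_pos: [0.4863, -0.1886, 0.2871]
orientation: [-1.109, 1.346, -1.35]
contact_force: [-1.3, 0.7, 4.8]
grip_width: 0.02
```

```bash
python3 look.py w9
```

```text
t 9.78 tcp [ 0.4863 -0.1886  0.2871] yaw -100.94 tilt [-0.0014 -1.      0.0042] F [-1.3  0.7  4.8] w 0.02
```

View pics/w9.png

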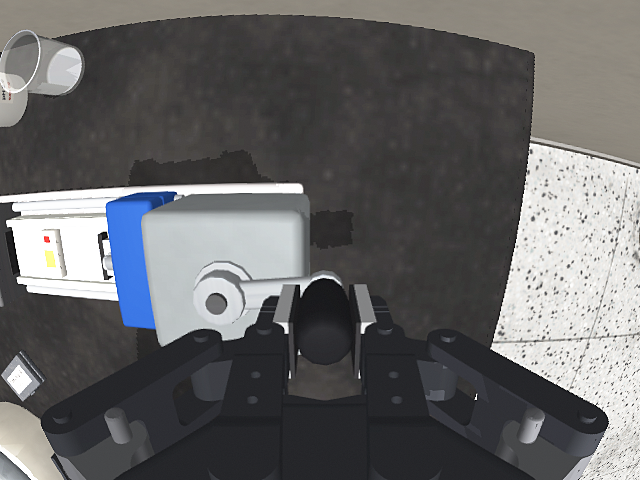

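```bash
cat > circ.py <<'E'
import sys,json
from go import *
C=np.array([.4932,-.1392]); Z=.287; A0=-97.95
try: C=np.load("C.npy")
except Exception: pass
def rep():
    o=st(); d=np.array(o["tcp_pos"])[:2]-C; a=np.degrees(np.arctan2(d[1],d[0])); F=np.array(o["contact_force"])
    ph=(A0-a)%360
    rad=d/np.linalg.norm(d); tan=np.array([rad[1],-rad[0]])
    print("phase mod360",round(ph,1),"radius mm",round(np.linalg.norm(d)*1e3,2),"F rad",round(F[:2]@rad,1),"F tan(cw)",round(F[:2]@tan,1)); return o
def rows(phs,rr=.05):
    o=r.get_obs(); T=R.from_rotvec(o["orientation"]).as_matrix(); out=[]
    for p in phs:
        a=np.radians(A0-p); t=np.array([C[0]+rr*np.cos(a),C[1]+rr*np.sin(a),Z])
        out.append((T.T@(t-o["tcp_pos"])/.3).round(3).tolist())
    x=np.array([np.cos(np.radians(-101)),np.sin(np.radians(-101)),0]);y=np.array([0,0,-1.]);D=np.c_[x,y,np.cross(x,y)]
    print(json.dumps(out)); print(len(out),"rot",(R.from_matrix(T.T@D).as_rotvec()/(np.pi/2)).round(4).tolist())
if __name__=="__main__":
    rep(); a=[float(x) for x in sys.argv[1:]]
    if a:
        start,step,n=a[0],a[1],int(a[2]); rows([start+step*(i+1) for i in range(n)])
E
python3 -c "
from circ import *
rep(); rows([2,6,13,23,34,45,56,67])"
```

```text
t 9.82 tcp [ 0.4863 -0.1886  0.2871] yaw -100.93 tilt [-0.0014 -1.      0.0042] F [-1.8  1.2  5.1] w 0.0202
phase mod360 0.0 radius mm 49.88 F rad -0.9 F tan(cw) 1.9
[[0.001, 0.0, -0.006], [0.0, 0.0, -0.017], [-0.002, 0.0, -0.038], [-0.009, 0.0, -0.066], [-0.023, -0.0, -0.094], [-0.042, -0.0, -0.12], [-0.066, -0.0, -0.142], [-0.093, -0.0, -0.158]]
8 rot [-0.0027, 0.0007, -0.0009]
```

>>> {"api": "step_arm", "payload": {
  "xyz": [
    [0.001,0.0,-0.006],
    [0.0,0.0,-0.017],
    [-0.002,0.0,-0.038],
    [-0.009,0.0,-0.066],
    [-0.023,0.0,-0.094],
    [-0.042,0.0,-0.12],
    [-0.066,0.0,-0.142],
    [-0.093,0.0,-0.158]
  ],
  "rotation": [
    [0,0,0],
    [0,0,0],
    [0,0,0],
    [0,0,0],
    [0,0,0],
    [0,0,0],
    [0,0,0],
    [0,0,0]
  ]
}}

```text
clock: 10.82
tcp_pos: [0.4447, -0.1551, 0.2873]
orientation: [-1.109, 1.345, -1.356]
contact_force: [1.7, -11.6, -1.6]
grip_width: 0.0201
```

```bash
python3 circ.py 67 11.25 8
```

```text
t 10.82 tcp [ 0.4447 -0.1551  0.2873] yaw -101.11 tilt [ 0.0024 -1.      0.0063] F [  1.7 -11.6  -1.6] w 0.0201
phase mod360 63.9 radius mm 51.05 F rad 2.0 F tan(cw) -11.6
[[-0.04, 0.001, -0.013], [-0.073, 0.001, -0.018], [-0.105, 0.001, -0.017], [-0.137, 0.001, -0.009], [-0.167, 0.001, 0.004], [-0.193, 0.001, 0.023], [-0.216, 0.001, 0.047], [-0.233, 0.001, 0.075]]
8 rot [-0.004, -0.0012, 0.0015]
```

```bash
python3 circ.py 67 11.25 16
```

```text
t 10.82 tcp [ 0.4447 -0.1551  0.2873] yaw -101.11 tilt [ 0.0024 -1.      0.0063] F [  1.7 -11.6  -1.6] w 0.0201
phase mod360 63.9 radius mm 51.05 F rad 2.0 F tan(cw) -11.6
[[-0.04, 0.001, -0.013], [-0.073, 0.001, -0.018], [-0.105, 0.001, -0.017], [-0.137, 0.001, -0.009], [-0.167, 0.001, 0.004], [-0.193, 0.001, 0.023], [-0.216, 0.001, 0.047], [-0.233, 0.001, 0.075], [-0.244, 0.001, 0.106], [-0.25, 0.001, 0.138], [-0.248, 0.001, 0.17], [-0.241, 0.002, 0.202], [-0.227, 0.002, 0.232], [-0.208, 0.002, 0.258], [-0.185, 0.002, 0.281], [-0.157, 0.002, 0.298]]
16 rot [-0.004, -0.0012, 0.0015]
```

>>> {"api": "step_arm", "payload": {
  "xyz": [
    [-0.04,0.001,-0.013],
    [-0.073,0.001,-0.018],
    [-0.105,0.001,-0.017],
    [-0.137,0.001,-0.009],
    [-0.167,0.001,0.004],
    [-0.193,0.001,0.023],
    [-0.216,0.001,0.047],
    [-0.233,0.001,0.075]
  ],
  "rotation": [
    [0,0,0],
    [0,0,0],
    [0,0,0],
    [0,0,0],
    [0,0,0],
    [0,0,0],
    [0,0,0],
    [0,0,0]
  ]
}}

```text
clock: 11.82
tcp_pos: [0.477, -0.0909, 0.2868]
orientation: [-1.117, 1.352, -1.353]
contact_force: [-14.4, 1.7, 17.8]
grip_width: 0.0201
```

```bash
python3 circ.py 157 11.25 8
```

```text
t 11.82 tcp [ 0.477  -0.0909  0.2868] yaw -101.16 tilt [ 0.0048 -1.     -0.0036] F [-14.4   1.7  17.8] w 0.0201
phase mod360 153.5 radius mm 50.95 F rad 6.2 F tan(cw) -13.1
[[-0.013, -0.001, 0.041], [-0.019, -0.001, 0.073], [-0.018, -0.001, 0.106], [-0.01, -0.001, 0.138], [0.003, -0.001, 0.167], [0.022, -0.001, 0.194], [0.046, -0.001, 0.216], [0.074, -0.001, 0.234]]
8 rot [0.0023, -0.0017, 0.0031]
```

```bash
python3 - <<'E'
import numpy as np
from scipy.optimize import least_squares
P=np.array([(.4863,-.1886),(.4447,-.1551),(.477,-.0909)])
S=least_squares(lambda c:np.linalg.norm(P-c,axis=1)-.05,[.493,-.139]);print(S.x,S.fun)
np.save("C.npy",(S.x+np.array([.4932,-.1392]))/2)
E
sed -i 's/Z=.287;/Z=.2885;/' circ.py
python3 circ.py 157 11.25 8
```

```text
[ 0.49189532 -0.13876751] [ 1.45635074e-04 -5.85468689e-05  1.31518432e-04]
t 11.82 tcp [ 0.477  -0.0909  0.2868] yaw -101.16 tilt [ 0.0048 -1.     -0.0036] F [-14.4   1.7  17.8] w 0.0201
phase mod360 154.2 radius mm 50.54 F rad 6.0 F tan(cw) -13.1
[[-0.014, -0.006, 0.039], [-0.019, -0.006, 0.071], [-0.018, -0.006, 0.104], [-0.01, -0.006, 0.135], [0.003, -0.006, 0.165], [0.022, -0.006, 0.192], [0.046, -0.006, 0.214], [0.074, -0.006, 0.231]]
8 rot [0.0023, -0.0017, 0.0031]
```

>>> {"api": "step_arm", "payload": {
  "xyz": [
    [-0.014,-0.004,0.039],
    [-0.019,-0.006,0.071],
    [-0.018,-0.006,0.104],
    [-0.01,-0.006,0.135],
    [0.003,-0.006,0.165],
    [0.022,-0.006,0.192],
    [0.046,-0.006,0.214],
    [0.074,-0.006,0.231]
  ],
  "rotation": [
    [0.002,-0.002,0.003],
    [0.002,-0.002,0.003],
    [0.002,-0.002,0.003],
    [0.002,-0.002,0.003],
    [0.002,-0.002,0.003],
    [0.002,-0.002,0.003],
    [0.002,-0.002,0.003],
    [0.002,-0.002,0.003]
  ]
}}

```text
clock: 12.82
tcp_pos: [0.5404, -0.1238, 0.2875]
orientation: [-1.113, 1.351, -1.343]
contact_force: [1.2, 6.6, -6.3]
grip_width: 0.0203
```

```bash
python3 circ.py 247 11.25 10
```

```text
t 12.82 tcp [ 0.5404 -0.1238  0.2875] yaw -100.84 tilt [-0.0029 -1.     -0.003 ] F [ 1.2  6.6 -6.3] w 0.0203
phase mod360 244.4 radius mm 50.24 F rad 3.1 F tan(cw) -6.0
[[0.038, -0.003, 0.014], [0.07, -0.004, 0.019], [0.103, -0.004, 0.018], [0.134, -0.004, 0.01], [0.164, -0.004, -0.003], [0.19, -0.004, -0.023], [0.213, -0.004, -0.047], [0.23, -0.004, -0.074], [0.241, -0.004, -0.105], [0.246, -0.004, -0.137]]
10 rot [0.0019, 0.0018, -0.0018]
```

>>> {"api": "step_arm", "payload": {
  "xyz": [
    [0.038,-0.002,0.014],
    [0.07,-0.002,0.019],
    [0.103,-0.002,0.018],
    [0.134,-0.002,0.01],
    [0.164,-0.002,-0.003],
    [0.19,-0.002,-0.023],
    [0.213,-0.002,-0.047],
    [0.23,-0.002,-0.074],
    [0.241,-0.002,-0.105],
    [0.246,-0.002,-0.137]
  ],
  "rotation": [
    [0,0,0],
    [0,0,0],
    [0,0,0],
    [0,0,0],
    [0,0,0],
    [0,0,0],
    [0,0,0],
    [0,0,0],
    [0,0,0],
    [0,0,0]
  ]
}}

```text
clock: 14.08
tcp_pos: [0.4858, -0.1888, 0.2876]
orientation: [-1.113, 1.35, -1.344]
contact_force: [5.9, -0.3, -11.2]
grip_width: 0.0199
```

```bash
python3 circ.py 359.5 11.25 14; python3 look.py w10
```

```text
t 14.07 tcp [ 0.4858 -0.1888  0.2876] yaw -100.85 tilt [-0.0028 -1.     -0.0021] F [  5.9  -0.3 -11.2] w 0.0199
phase mod360 359.7 radius mm 50.3 F rad -0.5 F tan(cw) -5.9
[[-0.002, -0.003, -0.032], [-0.01, -0.003, -0.064], [-0.024, -0.003, -0.094], [-0.043, -0.003, -0.12], [-0.067, -0.003, -0.142], [-0.095, -0.003, -0.159], [-0.125, -0.002, -0.171], [-0.158, -0.002, -0.176], [-0.19, -0.002, -0.174], [-0.222, -0.002, -0.167], [-0.252, -0.002, -0.153], [-0.278, -0.002, -0.134], [-0.3, -0.002, -0.11], [-0.317, -0.002, -0.082]]
14 rot [0.0014, 0.0016, -0.0018]
t 14.07 tcp [ 0.4858 -0.1888  0.2876] yaw -100.85 tilt [-0.0028 -1.     -0.0021] F [  5.9  -0.3 -11.2] w 0.0199
```

View pics/w10.png

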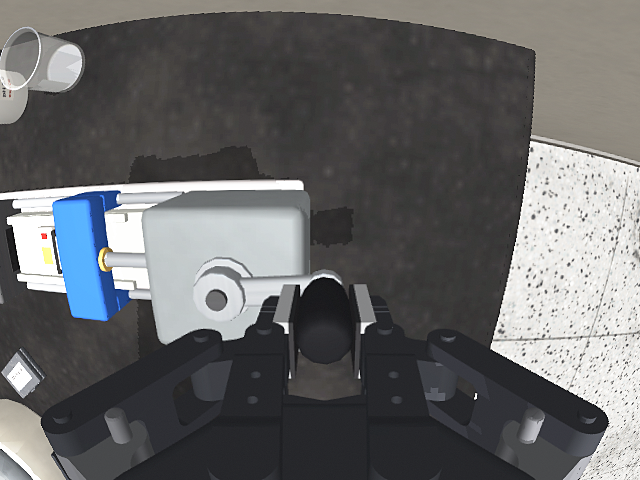

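>>> {"api": "step_arm", "payload": {
  "xyz": [
    [-0.002,0,-0.032],
    [-0.01,0,-0.064],
    [-0.024,0,-0.094],
    [-0.043,0,-0.12],
    [-0.067,0,-0.142],
    [-0.095,0,-0.159],
    [-0.125,0,-0.171],
    [-0.158,0,-0.176]
  ],
  "rotation": [
    [0,0,0],
    [0,0,0],
    [0,0,0],
    [0,0,0],
    [0,0,0],
    [0,0,0],
    [0,0,0],
    [0,0,0]
  ]
}}

```text
clock: 15.12
tcp_pos: [0.4425, -0.1347, 0.2878]
orientation: [-1.112, 1.348, -1.35]
contact_force: [10.4, -13.0, -18.3]
grip_width: 0.0201
```

```bash
python3 circ.py 449.5 11.25 8
```

```text
t 15.12 tcp [ 0.4425 -0.1347  0.2878] yaw -100.99 tilt [ 2.e-04 -1.e+00  6.e-04] F [ 10.4 -13.  -18.3] w 0.0201
phase mod360 86.9 radius mm 50.27 F rad -11.4 F tan(cw) -12.1
[[-0.04, -0.002, 0.001], [-0.072, -0.002, 0.009], [-0.102, -0.002, 0.023], [-0.128, -0.002, 0.042], [-0.15, -0.002, 0.066], [-0.168, -0.002, 0.093], [-0.179, -0.002, 0.124], [-0.184, -0.002, 0.156]]
8 rot [-0.0004, 0.0002, 0.0001]
```

```bash
sed -i 's/Z=.2885;/Z=.287;/' circ.py; python3 -c "
import numpy as np;np.save('C.npy',np.array([.4930,-.1390]))"; python3 circ.py 449.5 11.25 9
```

```text
t 15.12 tcp [ 0.4425 -0.1347  0.2878] yaw -100.99 tilt [ 2.e-04 -1.e+00  6.e-04] F [ 10.4 -13.  -18.3] w 0.0201
phase mod360 86.9 radius mm 50.72 F rad -11.4 F tan(cw) -12.1
[[-0.04, 0.003, 0.003], [-0.072, 0.003, 0.01], [-0.102, 0.003, 0.024], [-0.128, 0.003, 0.043], [-0.151, 0.003, 0.067], [-0.168, 0.003, 0.095], [-0.179, 0.003, 0.126], [-0.184, 0.003, 0.158], [-0.183, 0.003, 0.19]]
9 rot [-0.0004, 0.0002, 0.0001]
```

>>> {"api": "step_arm", "payload": {
  "xyz": [
    [-0.04,0.003,0.003],
    [-0.072,0.003,0.01],
    [-0.102,0.003,0.024],
    [-0.128,0.003,0.043],
    [-0.151,0.003,0.067],
    [-0.168,0.003,0.095],
    [-0.179,0.003,0.126],
    [-0.184,0.003,0.158]
  ],
  "rotation": [
    [0,0,0],
    [0,0,0],
    [0,0,0],
    [0,0,0],
    [0,0,0],
    [0,0,0],
    [0,0,0],
    [0,0,0]
  ]
}}

```text
clock: 16.12
tcp_pos: [0.4969, -0.0888, 0.2869]
orientation: [-1.119, 1.355, -1.346]
contact_force: [-10.8, 2.5, 12.9]
grip_width: 0.0201
```

```bash
python3 circ.py 539.5 11.25 6
```

```text
t 16.12 tcp [ 0.4969 -0.0888  0.2869] yaw -100.97 tilt [ 0.0016 -1.     -0.0081] F [-10.8   2.5  12.9] w 0.0201
phase mod360 176.5 radius mm 50.32 F rad 1.7 F tan(cw) -10.9
[[0.001, -0.001, 0.042], [0.009, -0.001, 0.073], [0.023, -0.001, 0.103], [0.042, -0.001, 0.13], [0.066, -0.001, 0.152], [0.094, -0.001, 0.169]]
6 rot [0.0052, 0.0003, 0.001]
```

>>> {"api": "step_arm", "payload": {
  "xyz": [
    [0.001,-0.002,0.042],
    [0.009,-0.003,0.073],
    [0.023,-0.003,0.103],
    [0.042,-0.003,0.13],
    [0.066,-0.003,0.152],
    [0.094,-0.003,0.169]
  ],
  "rotation": [
    [0.003,0,0],
    [0.005,0,0.001],
    [0.005,0,0.001],
    [0.005,0,0.001],
    [0.005,0,0.001],
    [0.005,0,0.001]
  ]
}}

```text
clock: 16.88
tcp_pos: [0.5408, -0.1242, 0.2873]
orientation: [-1.114, 1.351, -1.344]
contact_force: [-0.5, 5.7, -1.5]
grip_width: 0.02
```

```bash
python3 look.py w11; python3 -c "
from circ import *
rep()
rows([617,626,634])
f,o=pickle.load(open('w11.pkl','rb'))
t=r.grab_frame('top'); cv2.imwrite('pics/t11.png',cv2.resize(t['pixels'][160:290,225:425,::-1],None,fx=4,fy=4,interpolation=cv2.INTER_CUBIC))"
```

```text
t 16.88 tcp [ 0.5408 -0.1242  0.2873] yaw -100.85 tilt [-0.0021 -1.     -0.0034] F [-0.5  5.7 -1.5] w 0.02
t 16.93 tcp [ 0.5411 -0.126   0.2874] yaw -100.95 tilt [-9.0e-04 -1.0e+00 -2.1e-03] F [ 1.9  2.7 -2.8] w 0.0203
phase mod360 246.9 radius mm 49.88 F rad 2.5 F tan(cw) -2.1
[[0.027, 0.001, 0.011], [0.053, 0.001, 0.016], [0.076, 0.001, 0.017]]
3 rot [0.0013, 0.0006, -0.0006]
```

View pics/w11.png

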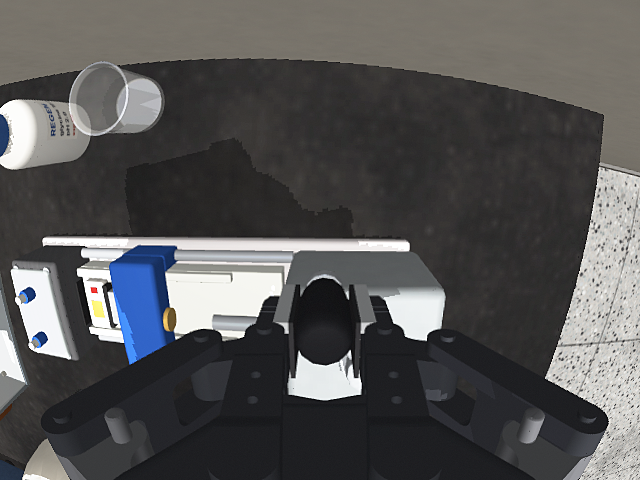

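View pics/t11.png

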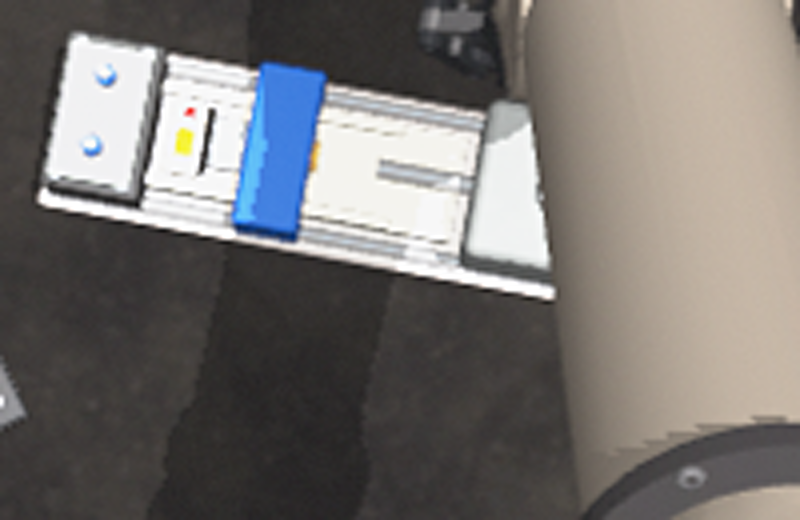

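```bash
python3 -c "
from circ import *
rep()
rows([616,626,636,646])"
```

```text
t 16.98 tcp [ 0.5411 -0.1259  0.2874] yaw -100.98 tilt [-6.0e-04 -1.0e+00 -1.5e-03] F [ 1.2  1.4 -2.2] w 0.02
phase mod360 246.8 radius mm 49.81 F rad 1.6 F tan(cw) -1.1
[[0.025, 0.001, 0.01], [0.053, 0.001, 0.016], [0.082, 0.001, 0.017], [0.111, 0.001, 0.013]]
4 rot [0.001, 0.0003, -0.0004]
```

>>> {"api": "step_arm", "payload": {
  "xyz": [
    [0.025,0.001,0.01],
    [0.053,0.001,0.016],
    [0.082,0.001,0.017],
    [0.111,0.001,0.013]
  ],
  "rotation": [
    [0,0,0],
    [0,0,0],
    [0,0,0],
    [0,0,0]
  ]
}}

```text
clock: 17.48
tcp_pos: [0.5384, -0.1596, 0.2872]
orientation: [-1.113, 1.35, -1.348]
contact_force: [0.3, 3.8, 1.5]
grip_width: 0.02
```

```bash
python3 -c "
from circ import *
rep()
rows([654,662])"
```

```text
t 17.48 tcp [ 0.5384 -0.1596  0.2872] yaw -100.97 tilt [-7.0e-04 -1.0e+00 -1.5e-03] F [0.3 3.8 1.5] w 0.02
phase mod360 286.5 radius mm 49.88 F rad -1.3 F tan(cw) -3.6
[[0.021, 0.001, -0.006], [0.042, 0.001, -0.016]]
2 rot [0.0009, 0.0003, -0.0005]
```

>>> {"api": "step_arm", "payload": {
  "xyz": [
    [0.021,0.001,-0.006],
    [0.042,0.001,-0.016]
  ],
  "rotation": [
    [0,0,0],
    [0,0,0]
  ]
}}

```text
clock: 17.73
tcp_pos: [0.5309, -0.1715, 0.2871]
orientation: [-1.113, 1.351, -1.348]
contact_force: [0.1, 4.1, 3.1]
grip_width: 0.0199
```

```bash
python3 -c "
from circ import *
rep()
rows([668,674])"
```

```text
t 17.73 tcp [ 0.5309 -0.1715  0.2871] yaw -100.98 tilt [-8.0e-04 -1.0e+00 -1.6e-03] F [0.1 4.1 3.1] w 0.0199
phase mod360 302.6 radius mm 49.93 F rad -2.6 F tan(cw) -3.2
[[0.013, 0.0, -0.008], [0.027, 0.0, -0.019]]
2 rot [0.001, 0.0002, -0.0005]
```

>>> {"api": "step_arm", "payload": {
  "xyz": [
    [0.013,0,-0.008],
    [0.027,0,-0.019]
  ],
  "rotation": [
    [0,0,0],
    [0,0,0]
  ]
}}

```text
clock: 17.98
tcp_pos: [0.524, -0.1781, 0.2873]
orientation: [-1.112, 1.35, -1.347]
contact_force: [3.0, 5.0, 0.1]
grip_width: 0.02
```

```bash
python3 -c "
from circ import *
rep()
rows([680,686])"
```

```text
t 17.98 tcp [ 0.524  -0.1781  0.2873] yaw -100.96 tilt [-1.5e-03 -1.0e+00 -4.0e-04] F [3.  5.  0.1] w 0.02
phase mod360 313.7 radius mm 49.88 F rad -2.1 F tan(cw) -5.5
[[0.014, 0.001, -0.012], [0.025, 0.001, -0.026]]
2 rot [0.0002, 0.0005, -0.0009]
```

>>> {"api": "step_arm", "payload": {
  "xyz": [
    [0.014,0.001,-0.012]
  ],
  "rotation": [
    [0,0,0]
  ]
}}

```text
clock: 18.1
tcp_pos: [0.5202, -0.1808, 0.2872]
orientation: [-1.11, 1.348, -1.347]
contact_force: [3.3, 8.0, 1.7]
grip_width: 0.0204
```

```bash
python3 -c "
from circ import *
rep()
rows([685,690]);rows([690])"
```

```text
t 18.1 tcp [ 0.5202 -0.1808  0.2872] yaw -100.9 tilt [-0.0028 -1.      0.0015] F [3.3 8.  1.7] w 0.0204
phase mod360 319.1 radius mm 49.88 F rad -4.9 F tan(cw) -7.1
[[0.012, 0.001, -0.013], [0.02, 0.001, -0.025]]
2 rot [-0.0009, 0.0011, -0.0018]
[[0.02, 0.001, -0.025]]
1 rot [-0.0009, 0.0011, -0.0018]
```

```bash
python3 -c "
from circ import *
rows([684,687.5,687.5])"
```

```text
[[0.01, 0.001, -0.01], [0.016, 0.001, -0.019], [0.016, 0.001, -0.019]]
3 rot [-0.0009, 0.0011, -0.0018]
```

>>> {"api": "step_arm", "payload": {
  "xyz": [
    [0.01,0.001,-0.01],
    [0.016,0.001,-0.019]
  ],
  "rotation": [
    [0,0,0],
    [0,0,0]
  ]
}}

```text
clock: 18.35
tcp_pos: [0.5148, -0.1836, 0.2873]
orientation: [-1.107, 1.344, -1.347]
contact_force: [5.1, 6.3, -1.1]
grip_width: 0.0203
```

```bash
python3 -c "
from circ import *
rep();rows([687.5]); rows([688,690])"
```

```text
t 18.35 tcp [ 0.5148 -0.1836  0.2873] yaw -100.83 tilt [-0.0042 -1.      0.0053] F [ 5.1  6.3 -1.1] w 0.0203
phase mod360 326.0 radius mm 49.69 F rad -3.4 F tan(cw) -7.4
[[0.003, 0.001, -0.003]]
1 rot [-0.0034, 0.0019, -0.0027]
[[0.004, 0.001, -0.004], [0.007, 0.001, -0.009]]
2 rot [-0.0034, 0.0019, -0.0027]
```

>>> {"api": "step_arm", "payload": {
  "xyz": [
    [0.006,0.001,-0.007],
    [0.006,0.001,-0.007]
  ],
  "rotation": [
    [0,0,0],
    [0,0,0]
  ]
}}

```text
clock: 18.6
tcp_pos: [0.5135, -0.1842, 0.2873]
orientation: [-1.104, 1.341, -1.347]
contact_force: [4.5, 6.0, -0.3]
grip_width: 0.0201
```

```bash
python3 -c "
from circ import *
rep()"; python3 look.py w12
```

```text
t 18.6 tcp [ 0.5135 -0.1842  0.2873] yaw -100.75 tilt [-0.0055 -0.9999  0.0085] F [ 4.5  6.  -0.3] w 0.0201
phase mod360 327.7 radius mm 49.61 F rad -3.6 F tan(cw) -6.6
t 18.6 tcp [ 0.5135 -0.1842  0.2873] yaw -100.75 tilt [-0.0055 -0.9999  0.0085] F [ 4.5  6.  -0.3] w 0.0201
```

View pics/w12.png

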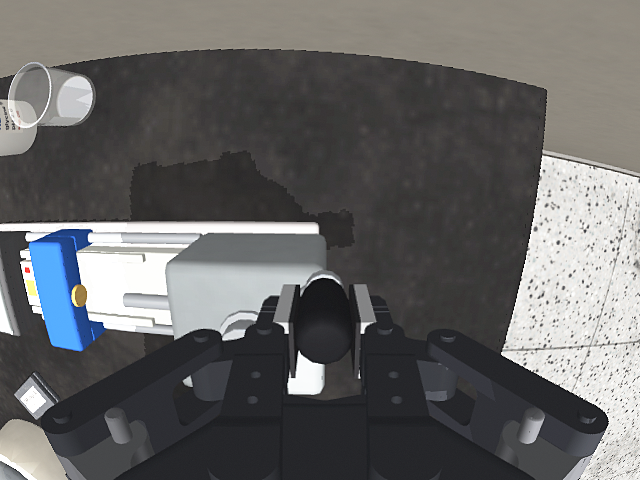

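>>> {"api": "step_arm", "payload": {
  "xyz": [
    [0,0,0],
    [0,0,0],
    [0,0,0],
    [0,0,0],
    [0,-0.1,0],
    [0,-0.25,0],
    [0,-0.4,0],
    [0,-0.4,0],
    [0,-0.4,0]
  ],
  "rotation": [
    [0,0,0],
    [0,0,0],
    [0,0,0],
    [0,0,0],
    [0,0,0],
    [0,0,0],
    [0,0,0],
    [0,0,0],
    [0,0,0]
  ],
  "grip": 0.35
}}

```text
clock: 19.77
tcp_pos: [0.512, -0.1847, 0.4068]
orientation: [-1.105, 1.342, -1.347]
contact_force: [-0.4, -0.7, -1.2]
grip_width: 0.0555
```

```bash
python3 look.py w13; python3 -c "
from circ import *
f,o=pickle.load(open('w13.pkl','rb'))
cv2.imwrite('pics/w13c.png',cv2.resize(f['pixels'][150:330,0:380,::-1],None,fx=2.1,fy=2.1,interpolation=cv2.INTER_CUBIC))
t=r.grab_frame('top'); cv2.imwrite('pics/t13.png',cv2.resize(t['pixels'][160:290,225:425,::-1],None,fx=4,fy=4,interpolation=cv2.INTER_CUBIC))"
```

```text
t 19.77 tcp [ 0.512  -0.1847  0.4068] yaw -100.75 tilt [-0.0052 -1.      0.008 ] F [-0.4 -0.7 -1.2] w 0.0555
```

View pics/w13c.png

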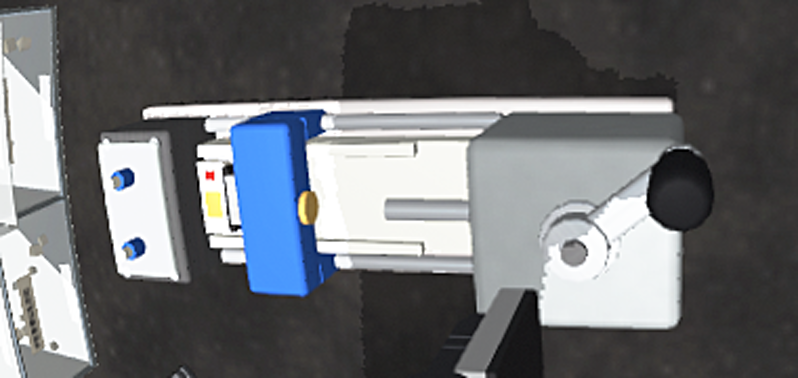

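View pics/t13.png

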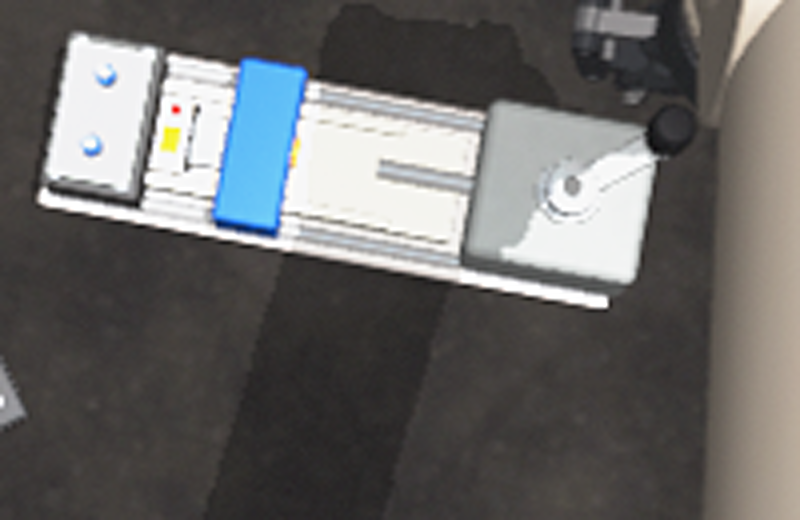

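Run:
```python
from go import *
a=np.radians(78.65);X=np.array([np.cos(a),np.sin(a)]);Y=np.array([-X[1],X[0]])
o6=pickle.load(open("w6.pkl","rb"))[1]
# dock origin: hub est at x=-115
O=np.array([.4922,-.1398])+.115*X
f,o=pickle.load(open("w13.pkl","rb"))
D=lambda x,y,z:(lambda p:(np.round([(p[:2]-O)@X*1e3,(p[:2]-O)@Y*1e3],1)).tolist())(wbp(f,o,(x+.5)/2.1-.5,150+(y+.5)/2.1-.5,z))
cv2.imwrite('pics/w13d.png',cv2.resize(f['pixels'][205:285,70:150,::-1],None,fx=7,fy=7,interpolation=cv2.INTER_CUBIC))
print("chip red/yellow",D(210,175,.038),D(214,205,.038))
T=pickle.load(open("top.pkl","rb"))
d2=lambda x,y,z:(lambda p:(np.round([(p[:2]-O)@X*1e3,(p[:2]-O)@Y*1e3],1)).tolist())(bp(T,225+(x+.5)/4-.5,160+(y+.5)/4-.5,z))
print("top chip",d2(171,139,.038),d2(175,109,.038),"jaw front",d2(242,58,.07),d2(214,222,.07),"cell top left/right for z=.065",d2(148,123,.068),d2(60,108,.068))
p6=np.array(o6["tcp_pos"])[:2]; print("load tcp dock",(p6-O)@X*1e3,(p6-O)@Y*1e3)
```

```text
chip red/yellow [85.5, -12.0] [85.4, 3.8]
top chip [87.8, 2.2] [88.7, -13.4] jaw front [57.7, -39.5] [56.1, 44.1] cell top left/right for z=.065 [97.8, 0.9] [142.3, 1.4]
load tcp dock 45.269036096672586 -1.3507089249699213
```

View pics/w13d.png

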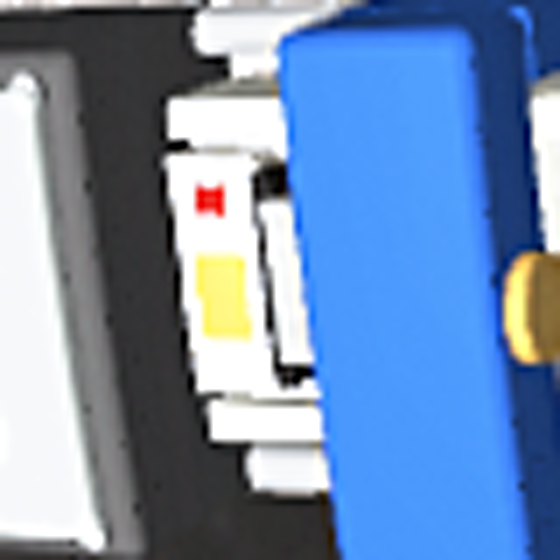

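```bash
python3 -c "
from bench import r
print(r.hand_in())"
```

```text
the job is handed in; nothing more can be done
None
```

The chip is clamped against the flow cell. The job was handed in at about 20 s, with the gripper open and raised clear above the dock.

- **Loading:** I picked the chip up across its width, laid it flat between the guide walls at the loading place, and let go. The wrist view confirmed it was lying flat.
- **Winding:** I turned the crank clockwise by its knob for about 1.9 turns, at about four seconds a turn. The heavy point felt as expected, about 11–13 N at the knob. I slowed down near the end and stopped when the knob force had risen from about 3 N to 7 N over the last 20–25°. I had no force reading at that exact spot a turn earlier, so "heavier" is judged against the given friction figures.
- **Last checks:**
  - The chip's outer edge is flush with the end of the bed, and its centre measures about 86 mm along the dock, as it should when clamped.
  - The crank stayed where I left it, and I touched none of the other things on the bench.
- **Disagreements:**
  - The clamp force is only an estimate: about 30–45 N from the knob force, and up to about 54 N from how far the pad travelled by the pictures. Both are within the 20–75 N range.
  - The top camera put the chip 2–3 mm further along than the wrist camera did.
  - While winding, the gripper pushed up or down on the knob with up to 18 N at some points.

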